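Clear the soldering bench: batch to the drawer, odd sizes to the tray

TASK

The brass sleeve standing on the black soldering board is the first of today's batch. Pull out the drawer, put that sleeve and every loose sleeve on the bench of the same size into it, put the loose sleeves of the other two sizes into the wooden tray with the two already there, and slide the drawer fully shut. Leave the red-lidded jar and the brush where they are.

Things in the scene. Friction and masses are not known exactly. Their poses are not given: they have to be found in the camera images.
- small_a: square brass tube sleeve, small size: 20 x 20 mm outside, 28 mm tall, wall 3 mm, open at both ends, about 49 g, standing loose on the bench. Origin: centre of one open end face (the underside at the start); its z axis runs along the tube, up at the start, x and y are square to its sides. May be absent.
- small_b: square brass tube sleeve, small size: 20 x 20 mm outside, 28 mm tall, wall 3 mm, open at both ends, about 49 g, standing loose on the bench. Origin: centre of one open end face (the underside at the start); its z axis runs along the tube, up at the start, x and y are square to its sides. May be absent.
- small_c: square brass tube sleeve, small size: 20 x 20 mm outside, 28 mm tall, wall 3 mm, open at both ends, about 49 g, standing loose on the bench. Origin: centre of one open end face (the underside at the start); its z axis runs along the tube, up at the start, x and y are square to its sides. May be absent.
- small_first: square brass tube sleeve, small size: 20 x 20 mm outside, 28 mm tall, wall 3 mm, open at both ends, about 49 g, standing either on the black soldering board or in the wooden tray. Origin: centre of one open end face (the underside at the start); its z axis runs along the tube, up at the start, x and y are square to its sides.
- medium_a: square brass tube sleeve, medium size: 28 x 28 mm outside, 28 mm tall, wall 3 mm, open at both ends, about 71 g, standing loose on the bench. Origin: centre of one open end face (the underside at the start); its z axis runs along the tube, up at the start, x and y are square to its sides. May be absent.
- medium_b: square brass tube sleeve, medium size: 28 x 28 mm outside, 28 mm tall, wall 3 mm, open at both ends, about 71 g, standing loose on the bench. Origin: centre of one open end face (the underside at the start); its z axis runs along the tube, up at the start, x and y are square to its sides. May be absent.
- medium_c: square brass tube sleeve, medium size: 28 x 28 mm outside, 28 mm tall, wall 3 mm, open at both ends, about 71 g, standing loose on the bench. Origin: centre of one open end face (the underside at the start); its z axis runs along the tube, up at the start, x and y are square to its sides. May be absent.
- medium_first: square brass tube sleeve, medium size: 28 x 28 mm outside, 28 mm tall, wall 3 mm, open at both ends, about 71 g, standing either on the black soldering board or in the wooden tray. Origin: centre of one open end face (the underside at the start); its z axis runs along the tube, up at the start, x and y are square to its sides.
- large_a: square brass tube sleeve, large size: 36 x 36 mm outside, 28 mm tall, wall 3 mm, open at both ends, about 94 g, standing loose on the bench. Origin: centre of one open end face (the underside at the start); its z axis runs along the tube, up at the start, x and y are square to its sides. May be absent.
- large_b: square brass tube sleeve, large size: 36 x 36 mm outside, 28 mm tall, wall 3 mm, open at both ends, about 94 g, standing loose on the bench. Origin: centre of one open end face (the underside at the start); its z axis runs along the tube, up at the start, x and y are square to its sides. May be absent.
- large_c: square brass tube sleeve, large size: 36 x 36 mm outside, 28 mm tall, wall 3 mm, open at both ends, about 94 g, standing loose on the bench. Origin: centre of one open end face (the underside at the start); its z axis runs along the tube, up at the start, x and y are square to its sides. May be absent.
- large_first: square brass tube sleeve, large size: 36 x 36 mm outside, 28 mm tall, wall 3 mm, open at both ends, about 94 g, standing either on the black soldering board or in the wooden tray. Origin: centre of one open end face (the underside at the start); its z axis runs along the tube, up at the start, x and y are square to its sides.
- block: black soldering board, fixed, 70 mm (x) by 80 mm (y), 12 mm high; one sleeve stands on it. Origin: centre of its underside
- brick: red-brown firebrick slip, fixed, 64 mm (x) by 80 mm (y), 12 mm high, nothing on it. Origin: centre of its underside
- tray_floor (a point): centre of the inner floor of the open wooden stock tray (12 mm above the bench), fixed, 170 mm (x) by 220 mm (y) inside, walls 8 mm thick and 25 mm high above this floor; -x is the side nearest the robot. Two sleeves of the two sizes that are not on the soldering board already stand in it, near x = +0.058, y = -0.05 and +0.05
- cab_drawer0 (a joint): opening in m of the one drawer (blue front, looking towards the robot) of a low grey fixed bench cabinet, 250 mm deep, 220 mm wide and 90 mm high: 0 is fully shut, 0.173 is fully out; at the start it is ajar by 0.02 to 0.06. It slides along its own -x (see drawer_floor) with about 1 N of friction and stays where it is left
- drawer_floor (a point): point on the drawer's inner floor (22 mm above the bench), midway across, moving with it; -x is the way it opens. The floor runs from x = -0.0525 (inside of the front) to +0.1525, y = +-0.089; walls 46 mm, blue front 56 mm high above it. Pulled out 0.16 m, it is clear of the cabinet up to x = +0.10. The cabinet's roof is 56 mm above this floor: stacked sleeves jam
- cab_drawer0_handle (a point): centre of the drawer's steel handle bar, 52 mm above the bench: a level round bar 11 mm thick and 110 mm long along y, its axis 35 mm in front of the blue front; fingers can reach down behind it from above. The drawer moves by pulling or pushing this bar
- flux_jar: small jar with a red lid, 44 mm across, 50 mm tall, loose; not to be moved. Origin: centre of its underside
- flux_brush: brush with a wooden handle, 170 mm long, lying loose beyond the sleeves; not to be moved. Origin: under its middle
Not all that is in view belongs to the job. Leave any pink look-alike of the large_a alone.

How it is judged (in metres and radians):
On the way, in this order (a step that is already met when the one before it is completed fails the run):
1. the sleeve from the soldering board and all loose sleeves of its size are in the drawer while it is open, with the two odd sleeves still in the tray ((((x of small_first in the frame of drawer_floor between -0.05 and 0.15 m and y of small_first in the frame of drawer_floor between -0.087 and 0.087 m and z of small_first in the frame of drawer_floor between -0.01 and 0.04 m) and (x of small_a in the frame of drawer_floor between -0.05 and 0.15 m and y of small_a in the frame of drawer_floor between -0.087 and 0.087 m and z of small_a in the frame of drawer_floor between -0.01 and 0.04 m) and (x of small_b in the frame of drawer_floor between -0.05 and 0.15 m and y of small_b in the frame of drawer_floor between -0.087 and 0.087 m and z of small_b in the frame of drawer_floor between -0.01 and 0.04 m) and (x of small_c in the frame of drawer_floor between -0.05 and 0.15 m and y of small_c in the frame of drawer_floor between -0.087 and 0.087 m and z of small_c in the frame of drawer_floor between -0.01 and 0.04 m) and distance of each of medium_first, large_first from where it was at the start of the episode below 0.15 m and (x of medium_first in the frame of tray_floor between -0.085 and 0.085 m and y of medium_first in the frame of tray_floor between -0.11 and 0.11 m and z of medium_first in the frame of tray_floor between -0.01 and 0.06 m) and (x of large_first in the frame of tray_floor between -0.085 and 0.085 m and y of large_first in the frame of tray_floor between -0.11 and 0.11 m and z of large_first in the frame of tray_floor between -0.01 and 0.06 m) and value of joint cab_drawer0 above 0.03 m) or ((x of medium_first in the frame of drawer_floor between -0.05 and 0.15 m and y of medium_first in the frame of drawer_floor between -0.087 and 0.087 m and z of medium_first in the frame of drawer_floor between -0.01 and 0.04 m) and (x of medium_a in the frame of drawer_floor between -0.05 and 0.15 m and y of medium_a in the frame of drawer_floor between -0.087 and 0.087 m and z of medium_a in the frame of drawer_floor between -0.01 and 0.04 m) and (x of medium_b in the frame of drawer_floor between -0.05 and 0.15 m and y of medium_b in the frame of drawer_floor between -0.087 and 0.087 m and z of medium_b in the frame of drawer_floor between -0.01 and 0.04 m) and (x of medium_c in the frame of drawer_floor between -0.05 and 0.15 m and y of medium_c in the frame of drawer_floor between -0.087 and 0.087 m and z of medium_c in the frame of drawer_floor between -0.01 and 0.04 m) and distance of each of small_first, large_first from where it was at the start of the episode below 0.15 m and (x of small_first in the frame of tray_floor between -0.085 and 0.085 m and y of small_first in the frame of tray_floor between -0.11 and 0.11 m and z of small_first in the frame of tray_floor between -0.01 and 0.06 m) and (x of large_first in the frame of tray_floor between -0.085 and 0.085 m and y of large_first in the frame of tray_floor between -0.11 and 0.11 m and z of large_first in the frame of tray_floor between -0.01 and 0.06 m) and value of joint cab_drawer0 above 0.03 m) or ((x of large_first in the frame of drawer_floor between -0.05 and 0.15 m and y of large_first in the frame of drawer_floor between -0.087 and 0.087 m and z of large_first in the frame of drawer_floor between -0.01 and 0.04 m) and (x of large_a in the frame of drawer_floor between -0.05 and 0.15 m and y of large_a in the frame of drawer_floor between -0.087 and 0.087 m and z of large_a in the frame of drawer_floor between -0.01 and 0.04 m) and (x of large_b in the frame of drawer_floor between -0.05 and 0.15 m and y of large_b in the frame of drawer_floor between -0.087 and 0.087 m and z of large_b in the frame of drawer_floor between -0.01 and 0.04 m) and (x of large_c in the frame of drawer_floor between -0.05 and 0.15 m and y of large_c in the frame of drawer_floor between -0.087 and 0.087 m and z of large_c in the frame of drawer_floor between -0.01 and 0.04 m) and distance of each of small_first, medium_first from where it was at the start of the episode below 0.15 m and (x of small_first in the frame of tray_floor between -0.085 and 0.085 m and y of small_first in the frame of tray_floor between -0.11 and 0.11 m and z of small_first in the frame of tray_floor between -0.01 and 0.06 m) and (x of medium_first in the frame of tray_floor between -0.085 and 0.085 m and y of medium_first in the frame of tray_floor between -0.11 and 0.11 m and z of medium_first in the frame of tray_floor between -0.01 and 0.06 m) and value of joint cab_drawer0 above 0.03 m))), for 0.2 s.
2. the drawer is slid fully shut (value of joint cab_drawer0 below 0.005 m), for 0.2 s.
At the end, for the whole second after the job is handed in: The sleeve from the soldering board and all sleeves of its size that are present lie in the drawer, the drawer shut to within 5 mm; all other sleeves present lie inside the wooden tray, the two that began there within 150 mm of where they were; all sleeves are at rest ((((x of small_first in the frame of drawer_floor between -0.05 and 0.15 m and y of small_first in the frame of drawer_floor between -0.087 and 0.087 m and z of small_first in the frame of drawer_floor between -0.01 and 0.04 m) and (x of small_a in the frame of drawer_floor between -0.05 and 0.15 m and y of small_a in the frame of drawer_floor between -0.087 and 0.087 m and z of small_a in the frame of drawer_floor between -0.01 and 0.04 m) and (x of small_b in the frame of drawer_floor between -0.05 and 0.15 m and y of small_b in the frame of drawer_floor between -0.087 and 0.087 m and z of small_b in the frame of drawer_floor between -0.01 and 0.04 m) and (x of small_c in the frame of drawer_floor between -0.05 and 0.15 m and y of small_c in the frame of drawer_floor between -0.087 and 0.087 m and z of small_c in the frame of drawer_floor between -0.01 and 0.04 m) and distance of each of medium_first, large_first from where it was at the start of the episode below 0.15 m and (x of medium_first in the frame of tray_floor between -0.085 and 0.085 m and y of medium_first in the frame of tray_floor between -0.11 and 0.11 m and z of medium_first in the frame of tray_floor between -0.01 and 0.06 m) and (x of large_first in the frame of tray_floor between -0.085 and 0.085 m and y of large_first in the frame of tray_floor between -0.11 and 0.11 m and z of large_first in the frame of tray_floor between -0.01 and 0.06 m) and (x of medium_a in the frame of tray_floor between -0.085 and 0.085 m and y of medium_a in the frame of tray_floor between -0.11 and 0.11 m and z of medium_a in the frame of tray_floor between -0.01 and 0.06 m) and (x of medium_b in the frame of tray_floor between -0.085 and 0.085 m and y of medium_b in the frame of tray_floor between -0.11 and 0.11 m and z of medium_b in the frame of tray_floor between -0.01 and 0.06 m) and (x of medium_c in the frame of tray_floor between -0.085 and 0.085 m and y of medium_c in the frame of tray_floor between -0.11 and 0.11 m and z of medium_c in the frame of tray_floor between -0.01 and 0.06 m) and (x of large_a in the frame of tray_floor between -0.085 and 0.085 m and y of large_a in the frame of tray_floor between -0.11 and 0.11 m and z of large_a in the frame of tray_floor between -0.01 and 0.06 m) and (x of large_b in the frame of tray_floor between -0.085 and 0.085 m and y of large_b in the frame of tray_floor between -0.11 and 0.11 m and z of large_b in the frame of tray_floor between -0.01 and 0.06 m) and (x of large_c in the frame of tray_floor between -0.085 and 0.085 m and y of large_c in the frame of tray_floor between -0.11 and 0.11 m and z of large_c in the frame of tray_floor between -0.01 and 0.06 m)) or ((x of medium_first in the frame of drawer_floor between -0.05 and 0.15 m and y of medium_first in the frame of drawer_floor between -0.087 and 0.087 m and z of medium_first in the frame of drawer_floor between -0.01 and 0.04 m) and (x of medium_a in the frame of drawer_floor between -0.05 and 0.15 m and y of medium_a in the frame of drawer_floor between -0.087 and 0.087 m and z of medium_a in the frame of drawer_floor between -0.01 and 0.04 m) and (x of medium_b in the frame of drawer_floor between -0.05 and 0.15 m and y of medium_b in the frame of drawer_floor between -0.087 and 0.087 m and z of medium_b in the frame of drawer_floor between -0.01 and 0.04 m) and (x of medium_c in the frame of drawer_floor between -0.05 and 0.15 m and y of medium_c in the frame of drawer_floor between -0.087 and 0.087 m and z of medium_c in the frame of drawer_floor between -0.01 and 0.04 m) and distance of each of small_first, large_first from where it was at the start of the episode below 0.15 m and (x of small_first in the frame of tray_floor between -0.085 and 0.085 m and y of small_first in the frame of tray_floor between -0.11 and 0.11 m and z of small_first in the frame of tray_floor between -0.01 and 0.06 m) and (x of large_first in the frame of tray_floor between -0.085 and 0.085 m and y of large_first in the frame of tray_floor between -0.11 and 0.11 m and z of large_first in the frame of tray_floor between -0.01 and 0.06 m) and (x of small_a in the frame of tray_floor between -0.085 and 0.085 m and y of small_a in the frame of tray_floor between -0.11 and 0.11 m and z of small_a in the frame of tray_floor between -0.01 and 0.06 m) and (x of small_b in the frame of tray_floor between -0.085 and 0.085 m and y of small_b in the frame of tray_floor between -0.11 and 0.11 m and z of small_b in the frame of tray_floor between -0.01 and 0.06 m) and (x of small_c in the frame of tray_floor between -0.085 and 0.085 m and y of small_c in the frame of tray_floor between -0.11 and 0.11 m and z of small_c in the frame of tray_floor between -0.01 and 0.06 m) and (x of large_a in the frame of tray_floor between -0.085 and 0.085 m and y of large_a in the frame of tray_floor between -0.11 and 0.11 m and z of large_a in the frame of tray_floor between -0.01 and 0.06 m) and (x of large_b in the frame of tray_floor between -0.085 and 0.085 m and y of large_b in the frame of tray_floor between -0.11 and 0.11 m and z of large_b in the frame of tray_floor between -0.01 and 0.06 m) and (x of large_c in the frame of tray_floor between -0.085 and 0.085 m and y of large_c in the frame of tray_floor between -0.11 and 0.11 m and z of large_c in the frame of tray_floor between -0.01 and 0.06 m)) or ((x of large_first in the frame of drawer_floor between -0.05 and 0.15 m and y of large_first in the frame of drawer_floor between -0.087 and 0.087 m and z of large_first in the frame of drawer_floor between -0.01 and 0.04 m) and (x of large_a in the frame of drawer_floor between -0.05 and 0.15 m and y of large_a in the frame of drawer_floor between -0.087 and 0.087 m and z of large_a in the frame of drawer_floor between -0.01 and 0.04 m) and (x of large_b in the frame of drawer_floor between -0.05 and 0.15 m and y of large_b in the frame of drawer_floor between -0.087 and 0.087 m and z of large_b in the frame of drawer_floor between -0.01 and 0.04 m) and (x of large_c in the frame of drawer_floor between -0.05 and 0.15 m and y of large_c in the frame of drawer_floor between -0.087 and 0.087 m and z of large_c in the frame of drawer_floor between -0.01 and 0.04 m) and distance of each of small_first, medium_first from where it was at the start of the episode below 0.15 m and (x of small_first in the frame of tray_floor between -0.085 and 0.085 m and y of small_first in the frame of tray_floor between -0.11 and 0.11 m and z of small_first in the frame of tray_floor between -0.01 and 0.06 m) and (x of medium_first in the frame of tray_floor between -0.085 and 0.085 m and y of medium_first in the frame of tray_floor between -0.11 and 0.11 m and z of medium_first in the frame of tray_floor between -0.01 and 0.06 m) and (x of small_a in the frame of tray_floor between -0.085 and 0.085 m and y of small_a in the frame of tray_floor between -0.11 and 0.11 m and z of small_a in the frame of tray_floor between -0.01 and 0.06 m) and (x of small_b in the frame of tray_floor between -0.085 and 0.085 m and y of small_b in the frame of tray_floor between -0.11 and 0.11 m and z of small_b in the frame of tray_floor between -0.01 and 0.06 m) and (x of small_c in the frame of tray_floor between -0.085 and 0.085 m and y of small_c in the frame of tray_floor between -0.11 and 0.11 m and z of small_c in the frame of tray_floor between -0.01 and 0.06 m) and (x of medium_a in the frame of tray_floor between -0.085 and 0.085 m and y of medium_a in the frame of tray_floor between -0.11 and 0.11 m and z of medium_a in the frame of tray_floor between -0.01 and 0.06 m) and (x of medium_b in the frame of tray_floor between -0.085 and 0.085 m and y of medium_b in the frame of tray_floor between -0.11 and 0.11 m and z of medium_b in the frame of tray_floor between -0.01 and 0.06 m) and (x of medium_c in the frame of tray_floor between -0.085 and 0.085 m and y of medium_c in the frame of tray_floor between -0.11 and 0.11 m and z of medium_c in the frame of tray_floor between -0.01 and 0.06 m))) and value of joint cab_drawer0 below 0.005 m and velocity of joint cab_drawer0 between -0.01 and 0.01 m/s and linear speed of each of small_a, small_b, small_c, small_first, medium_a, medium_b, medium_c, medium_first, large_a, large_b, large_c, large_first below 0.03 m/s); the robot touches nothing.
It fails at once if the jar is moved more than 40 mm (distance of flux_jar from where it was at the start of the episode above 0.04 m).
It fails at once if the brush is moved more than 50 mm (distance of flux_brush from where it was at the start of the episode above 0.05 m).
Of small_a, small_b, small_c only 1 to 3 are there at a start; the rules pass over those that are not, and their reading is None.
Of medium_a, medium_b, medium_c only 1 to 3 are there at a start; the rules pass over those that are not, and their reading is None.
Of large_a, large_b, large_c only 1 to 3 are there at a start; the rules pass over those that are not, and their reading is None.
At some moment in a run one of small_a, small_b, small_c, medium_a, medium_b, medium_c, large_a, large_b, large_c may be knocked a few centimetres aside while the robot is not near it.
Once in a run the grip may slacken for a moment while it holds something.
It also fails if it takes over 210 s, if anything falls off the work surface, if the arm or the gripper's body presses on something with over 40 N, if the wrist force passes 120 N, or if a joint passes its speed limit or range.

ROBOT

A 7-joint arm with a two-finger parallel gripper is mounted at the origin on the work surface. World frame = base frame: x ahead of the robot, y to its left, z up, the work surface at z = 0. Lengths are in mm, angles in rad, forces in N, time in s.
With the tool pointing down it reaches from about 375 to 925 mm from the base axis. Payload 3.1 kg.
Tool frame: the origin (TCP) lies midway between the tips of the shut fingers; the grasp point (between the pads) lies 19 mm behind it; z points along the fingers, y is the line along which they close (so a half turn about z gives the same grasp; the last joint's range is limited). The gripper opens to 85 mm and grips with 20 to 120 N. Pads are 22 mm wide; open, the fingers measure 114 mm over their backs; the gripper's body (76 mm by 85 mm) begins 54 mm behind the grasp point. The pads swing forward as they close: fully open they stand 13 mm farther back than shut.
Start: joints at [1.095, 0.383, 0.044, 1.598, -0.018, 1.161, -0.05], TCP at [239.789, -604.156, 231.269] pointing down, gripper open.
Joint ranges: [-2.61, 2.61], [-0.41, 2.15], [-1.48, 1.57], [0, 2.5], [-1.57, 4.71], [0.05, 1.97], [-2.85, 2.85]. Speed limits (rad/s): [2.79, 2.79, 3.14, 3.14, 3.14, 3.14, 3.14].

INTERFACE

Orientations are given as a rotation vector (axis times angle).
In Python, from plant import r, vision gives the robot as it stands. The module is installed in compiled form; this text tells all that it offers.
- The arm moves only by the shell command python3 -m crank 'ROWS' [FORCE]. ROWS is JSON, a list of rows, each an object with "offset": the shift along the world's x, y, z as a fraction of full scale, a list of three; "rotation": the turn, a rotation vector about the world's x, y, z as a fraction of full scale, a list of three; "grip": the opening, from 0 (shut) to 1 (fully open). A call has 1 to 12 rows; each row shifts and turns the commanded pose from where the row before left it; what a row does not reach is not made up. Full scale, the value 1, is 0.25 m for a shift and pi/2 rad for a turn. A row lasts 1/10 s, in which the tool goes at most 50 mm and 8.59 degrees, less where a joint would pass 70% of its speed; a pose out of reach is approached as far as the arm can. A call with a number of a shift or a turn outside -1 to 1 is refused whole. A call with a gripper value outside its range is refused whole. The fingers move at their own pace and stop on an object; FORCE is the grip in N (left out, the last holds). Time passes only in rows, so rows that do not move let the fingers close. It gives the time, the measured TCP pose, the force, the opening and the grip force at its end, in the units of the state.
- r.read_state(): the state, without advancing time (a new reading comes with each control period).
- vision.snapshot(name): name is "scene" or "side" or "wrist"; returns (picture, depth): 420x560x3 uint8, blue, green, red; 420x560 float32, mm along the optical axis (not along the pixel's ray), 0 where there is no reading.
- vision.get_calibration(name): a dict with "fx", "fy", "cx", "cy" (pixels), "world_to_cam" (4x4, takes a point from world to camera coordinates). Camera axes: x right, y down, z forward; pixel columns grow to the right and rows downward; lengths in mm; the calibration is good to about 2 mm. A picture is of the moment at which its call begins: read the wrist's pose just before it. get_calibration takes no time and is no camera call; for the wrist camera it gives the pose at the moment of the call.
- r.sign_off(): hands the job in; it is judged then, once.
The state is a dict: "t": time; "joint_positions": joint angles; "dq": joint speeds; "effort": joint torques, N m; "tool_pos": TCP position; "tool_rot": TCP orientation; "ft_force": force on the tool from outside, world axes, zero at the start; "moment": the same for the moment, N m; "opening": opening from 0.0 (shut) to 1.0 (fully open); "finger_force": force on a finger pad.
Only numpy, scipy, OpenCV 4.12 (cv2) and the standard library are available. Lean on these libraries where they do the work, as an engineer would, in place of code of your own. Each camera call takes 0.05 s, during which the arm holds its last target. There are 200 camera calls.

## Working session

There is one attempt and no reset: what is moved stays moved. The work goes in short steps, Python scripts to look and compute and a shell command to move; the robot and the scene stay as the last step left them, time stands still between calls to the robot, and variables do not carry over. Pictures are saved under pics/ and viewed, at most 14 in all, crops included, and the job is handed in when it is done.

```bash
mkdir -p pics; cat > h.py <<'E'
from plant import r, vision
import numpy as np, cv2
def snap(n):
    c=vision.get_calibration(n); p,d=vision.snapshot(n); return p,d,c
def world(c,d,u,v):
    z=d[v,u]; M=np.linalg.inv(np.array(c["world_to_cam"]))
    return (M@np.array([(u-c["cx"])/c["fx"]*z,(v-c["cy"])/c["fy"]*z,z,1]))[:3]
def cloud(c,d):
    v,u=np.mgrid[:d.shape[0],:d.shape[1]]
    P=np.stack([(u-c["cx"])/c["fx"]*d,(v-c["cy"])/c["fy"]*d,d,np.ones_like(d)],-1)
    return (P@np.linalg.inv(np.array(c["world_to_cam"])).T)[...,:3]
E
python3 - <<'E'
from h import *
for n in ("scene","side"):
    p,d,c=snap(n); cv2.imwrite(f"pics/{n}0.png",p); np.savez(f"{n}0.npz",p=p,d=d,**{k:np.array(v) for k,v in c.items()})
    print(n,np.linalg.inv(np.array(c["world_to_cam"])).round(2).tolist(),c["fx"])
s=r.read_state(); print({k:np.round(v,3).tolist() for k,v in s.items()})
E
```

```text
scene [[0.45, 0.58, -0.68, 1521.12], [0.89, -0.29, 0.35, -415.57], [0.01, -0.76, -0.65, 919.52], [0.0, 0.0, 0.0, 1.0]] 486.71539059531693
side [[-0.89, -0.26, 0.38, 184.38], [-0.46, 0.5, -0.73, 849.56], [-0.01, -0.83, -0.56, 714.53], [0.0, 0.0, 0.0, 1.0]] 430.65857860043644
{'t': 0.1, 'joint_positions': [1.095, 0.384, 0.044, 1.599, -0.018, 1.161, -0.05], 'dq': [0.001, -0.002, -0.001, -0.004, 0.001, -0.001, -0.0], 'effort': [0.002, -43.473, 1.029, -25.046, 0.011, 0.005, -0.0], 'tool_pos': [239.442, -603.386, 230.034], 'tool_rot': [-3.083, -0.59, 0.001], 'ft_force': [-0.425, -0.381, 0.863], 'moment': [0.017, 0.009, 0.058], 'finger_force': 0.0, 'opening': 1.0}
```

View pics/scene0.png

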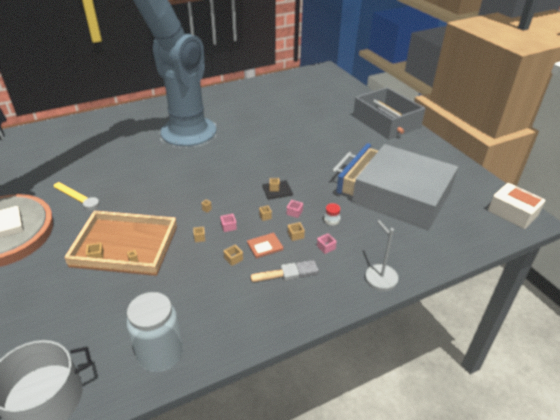

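View pics/side0.png

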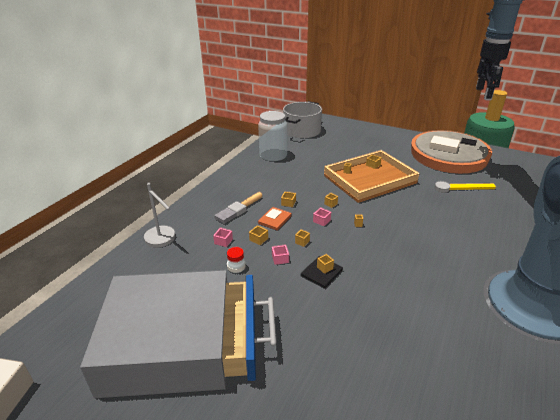

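The scene view shows brass sleeves at (274,185) on the board and loose ones at (206,205), (199,234), (265,213), (296,231) and (234,254). Two more stand in the tray at (95,250) and (132,257). The pink look-alikes are at (228,222), (294,208) and (327,243). The drawer is ajar, with its handle near (345,163). Next I'll measure from both views.

```bash
cat >> h.py <<'E'
def blobs(p,d,c,lo,hi,zr,minn=15):
    W=cloud(c,d); h=cv2.cvtColor(p,cv2.COLOR_BGR2HSV)
    m=cv2.inRange(h,lo,hi)&((W[...,2]>zr[0])&(W[...,2]<zr[1])&(d>0)).astype(np.uint8)*255
    k,L,st,ce=cv2.connectedComponentsWithStats(m)
    out=[]
    for i in range(1,k):
        if st[i,4]<minn: continue
        P=W[L==i]; zt=np.percentile(P[:,2],92)
        T=P[P[:,2]>zt-4]
        (x,y),(w,hh),a=cv2.minAreaRect(T[:,:2].astype(np.float32))
        out.append((ce[i].round().astype(int).tolist(),int(st[i,4]),[round(float(q),1) for q in (x,y,zt,w,hh,a)]))
    return out
E
python3 - <<'E'
from h import *
for n in ("scene","side"):
    f=np.load(f"{n}0.npz"); c={k:f[k] for k in("fx","fy","cx","cy","world_to_cam")}
    print(n)
    for nm,lo,hi in(("brass",(12,110,40),(28,255,255)),("pink",(160,80,80),(178,255,255)),("red",(0,200,120),(6,255,255)),("blue",(105,150,50),(120,255,255))):
        for b in blobs(f["p"],f["d"],c,lo,hi,(8,120)):
            if 250<b[2][0]<1000: print(nm,b)
    W=cloud(c,f["d"])
    pts={"scene":[(342,160),(336,170),(353,153),(274,185),(232,254),(265,244)],"side":[(272,300),(271,325),(326,262),(321,273),(235,253)]}[n]
    for u,v in pts: print((u,v),f["p"][v,u],W[v,u].round(0))
E
```

```text
scene
brass ([274, 184], 73, [463.4, 118.4, 39.6, 24.1, 30.9, 63.0])
brass ([206, 205], 40, [458.2, -99.0, 30.0, 17.5, 18.5, 68.9])
brass ([265, 212], 82, [557.5, 41.1, 28.0, 25.6, 27.8, 89.2])
brass ([123, 241], 2847, [539.5, -385.1, 27.0, 136.6, 47.8, 58.4])
brass ([296, 231], 128, [665.9, 82.4, 28.7, 33.7, 38.7, 79.7])
brass ([199, 234], 93, [561.3, -157.9, 27.4, 21.6, 34.6, 71.2])
brass ([234, 254], 148, [674.5, -106.5, 28.3, 39.7, 36.5, 9.3])
pink ([294, 208], 162, [578.0, 126.9, 29.3, 35.8, 38.7, 39.7])
pink ([228, 222], 164, [550.7, -68.9, 28.9, 35.0, 39.7, 81.1])
pink ([327, 243], 177, [744.0, 132.6, 28.9, 39.4, 37.6, 5.9])
(342, 160) [201 204 201] [478. 350.  59.]
(336, 170) [164 167 163] [509. 309.  53.]
(353, 153) [130 130 126] [388. 459.   1.]
(274, 185) [ 90 134 163] [469. 116.  33.]
(232, 254) [104 129 147] [ 655. -102.    2.]
(265, 244) [241 246 246] [668. -11.  12.]
side
brass ([394, 67], 3755, [757.1, -1374.4, 111.3, 32.6, 870.7, 90.0])
brass ([370, 175], 2793, [494.9, -348.0, 37.3, 240.1, 190.9, 56.7])
brass ([252, 199], 113, [767.2, -56.8, 20.8, 74.7, 13.0, 76.8])

[... 269 characters left out ...]
237], 158, [552.0, 44.3, 28.5, 31.8, 28.5, 82.7])
brass ([325, 263], 252, [456.1, 119.9, 40.5, 30.2, 29.9, 62.8])
brass ([234, 331], 1677, [535.0, 387.3, 68.1, 40.9, 191.7, 31.6])
pink ([322, 216], 198, [544.9, -68.5, 28.8, 40.1, 37.4, 82.7])
pink ([222, 236], 217, [738.9, 135.2, 28.3, 37.8, 39.2, 5.4])
pink ([280, 253], 223, [573.0, 127.9, 28.9, 37.1, 40.5, 37.3])
red ([235, 253], 174, [652.6, 205.8, 51.7, 37.0, 36.1, 68.2])
blue ([250, 329], 769, [510.0, 371.8, 79.0, 13.6, 214.4, 31.5])
(272, 300) [150 153 158] [496. 307.  58.]
(271, 325) [197 202 204] [467. 365.  58.]
(326, 262) [ 43 116 156] [458. 107.  20.]
(321, 273) [44 42 47] [456. 141.  13.]
(235, 253) [ 11  34 240] [650. 209.  51.]
```

I count three medium sleeves: one on the board, at (463,118) with a 30 mm side, and loose ones near (555,43) and (556,-158). The small one is at (452,-97), and the large ones are at (663,84) and (670,-105). The large sleeve in the tray still needs confirming against the small one. Next I move over the bench for a wrist view.

```bash
R='{"offset":[0.083,0.168,0.04],"rotation":[0,0,0.0925],"grip":1}'
python3 -m crank '[{"offset":[0.083,0.168,0.04],"rotation":[0,0,0.0925],"grip":1},{"offset":[0.083,0.168,0.04],"rotation":[0,0,0.0925],"grip":1},{"offset":[0.083,0.168,0.04],"rotation":[0,0,0.0925],"grip":1},{"offset":[0.083,0.168,0.04],"rotation":[0,0,0.0925],"grip":1},{"offset":[0.083,0.168,0.04],"rotation":[0,0,0.0925],"grip":1},{"offset":[0.083,0.168,0.04],"rotation":[0,0,0.0925],"grip":1},{"offset":[0.083,0.168,0.04],"rotation":[0,0,0.0925],"grip":1},{"offset":[0.083,0.168,0.04],"rotation":[0,0,0.0925],"grip":1},{"offset":[0.083,0.168,0.04],"rotation":[0,0,0.0925],"grip":1},{"offset":[0.083,0.168,0.04],"rotation":[0,0,0.0925],"grip":1},{"offset":[0.083,0.168,0.04],"rotation":[0,0,0.0925],"grip":1},{"offset":[0.083,0.168,0.04],"rotation":[0,0,0.0925],"grip":1}]'
python3 -m crank '[{"offset":[0,0,0],"rotation":[0,0,0],"grip":1},{"offset":[0,0,0],"rotation":[0,0,0],"grip":1},{"offset":[0,0,0],"rotation":[0,0,0],"grip":1}]'
cat >> h.py <<'E'
from scipy.spatial.transform import Rotation as Ro
def st():
    s=r.read_state(); R=Ro.from_rotvec(s["tool_rot"]).as_matrix(); y=R[:,1]
    print("t %.1f"%s["t"],"pos",np.round(s["tool_pos"],1),"yaw_y %.1f"%np.degrees(np.arctan2(y[1],y[0])),"z",R[:,2].round(3),"open %.3f"%s["opening"],"ff %.1f"%s["finger_force"],"F",np.round(s["ft_force"],1),"j",np.round(s["joint_positions"],2))
E
python3 - <<'E'
from h import *
st(); p,d,c=snap("wrist"); cv2.imwrite("pics/w1.png",p); np.savez("w1.npz",p=p,d=d,**c)
print(np.linalg.inv(c["world_to_cam"]).round(2))
for nm,lo,hi in(("brass",(12,110,40),(28,255,255)),("pink",(160,80,80),(178,255,255))):
    for b in blobs(p,d,c,lo,hi,(8,120)): print(nm,b)
E
```

```text
t: 1.3
tool_pos: [488.8, -98.4, 351.3]
tool_rot: [-1.526, -2.746, 0.001]
ft_force: [1.7, -0.2, 0.3]
opening: 1.0
finger_force: 0.0
t: 1.6
tool_pos: [487.9, -101.7, 350.4]
tool_rot: [-1.537, -2.738, 0.002]
ft_force: [0.3, -0.1, -0.9]
opening: 0.997
finger_force: 0.0
t 1.6 pos [ 487.9 -101.7  350.4] yaw_y 31.4 z [-0.002 -0.    -1.   ] open 0.997 ff 0.0 F [ 0.3 -0.1 -0.9] j [ 0.62  0.03 -0.5   1.78  0.02  1.34  0.66]
[[ 8.5000e-01  5.0000e-01  1.5000e-01  4.4895e+02]
 [ 5.2000e-01 -8.1000e-01 -2.6000e-01 -3.6990e+01]
 [-0.0000e+00  3.0000e-01 -9.5000e-01  4.9322e+02]
 [ 0.0000e+00  0.0000e+00  0.0000e+00  1.0000e+00]]
brass ([349, 8], 357, [463.9, 111.1, 40.7, 33.7, 16.4, 30.5])
brass ([374, 99], 302, [552.5, 41.1, 28.7, 27.0, 27.1, 84.2])
brass ([454, 115], 601, [660.7, 82.5, 28.5, 35.6, 35.4, 81.3])
brass ([256, 147], 112, [447.7, -97.5, 29.1, 18.4, 18.2, 30.5])
brass ([297, 218], 238, [554.0, -158.0, 28.7, 26.4, 26.8, 73.6])
brass ([378, 227], 399, [668.0, -106.4, 28.5, 35.5, 34.4, 11.0])
brass ([217, 292], 8651, [540.1, -391.0, 23.6, 142.2, 54.5, 56.3])
brass ([29, 245], 211, [213.5, -424.1, 13.5, 92.4, 5.2, 28.9])
brass ([28, 254], 130, [219.1, -437.5, 14.0, 93.4, 6.8, 29.8])
pink ([435, 46], 207, [576.9, 138.2, 27.2, 18.9, 38.2, 80.7])
pink ([412, 52], 168, [560.8, 114.9, 26.5, 1.4, 34.3, 38.3])
pink ([512, 113], 322, [729.3, 124.2, 26.6, 22.3, 44.9, 46.6])
pink ([531, 114], 289, [740.3, 134.8, 27.2, 31.7, 29.1, 4.5])
pink ([315, 157], 39, [527.7, -66.5, 20.6, 32.2, 0.6, 80.2])
pink ([331, 172], 50, [560.1, -72.2, 22.2, 25.4, 0.5, 79.5])
```

View pics/w1.png

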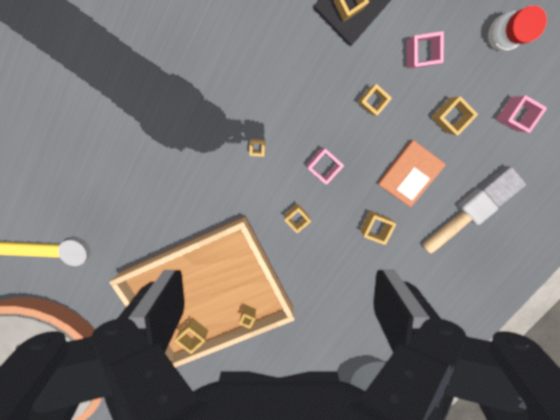

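The wrist view settles the sizes. The small one, 18 mm across, is at (256,147). The mediums, 27 mm, are at (374,99) and (297,218), and the board sleeve at (349,8) is also medium. The larges, 35 mm, are at (454,115) and (378,227). The tray holds a large at (190,338) and a small at (247,318), so medium is the batch size and goes in the drawer. Now to the drawer handle.

```bash
python3 -m crank '[{"offset":[0,0.16,-0.03],"rotation":[0,0,0],"grip":0.36},{"offset":[0,0.16,-0.03],"rotation":[0,0,0],"grip":0.36},{"offset":[0,0.16,-0.03],"rotation":[0,0,0],"grip":0.36},{"offset":[0,0.16,-0.03],"rotation":[0,0,0],"grip":0.36},{"offset":[0,0.16,-0.03],"rotation":[0,0,0],"grip":0.36},{"offset":[0,0.16,-0.03],"rotation":[0,0,0],"grip":0.36},{"offset":[0,0.16,-0.03],"rotation":[0,0,0],"grip":0.36},{"offset":[0,0.16,-0.03],"rotation":[0,0,0],"grip":0.36},{"offset":[0,0.16,-0.03],"rotation":[0,0,0],"grip":0.36},{"offset":[0,0.06,-0.03],"rotation":[0,0,0],"grip":0.36},{"offset":[0,0,0],"rotation":[0,0,0],"grip":0.36},{"offset":[0,0,0],"rotation":[0,0,0],"grip":0.36}]'
python3 - <<'E'
from h import *
st(); p,d,c=snap("wrist"); cv2.imwrite("pics/w2.png",p); np.savez("w2.npz",p=p,d=d,**c)
for nm,lo,hi in(("brass",(12,110,40),(28,255,255)),("blue",(105,150,50),(120,255,255))):
    for b in blobs(p,d,c,lo,hi,(8,120)): print(nm,b)
W=cloud(c,d); h=cv2.cvtColor(p,cv2.COLOR_BGR2HSV)
m=(W[...,2]>51)&(W[...,2]<62)&(h[...,1]<60)&(h[...,2]>120)&(d>0)
T=W[m]; print(len(T),cv2.minAreaRect(T[:,:2].astype(np.float32)),np.median(T,0))
E
```

```text
t: 2.85
tool_pos: [489.4, 272.5, 275.5]
tool_rot: [-1.538, -2.739, 0.004]
ft_force: [1.2, -0.9, -0.4]
opening: 0.357
finger_force: 0.0
t 2.9 pos [489.4 272.5 275.5] yaw_y 31.4 z [-0.001 -0.002 -1.   ] open 0.357 ff 0.0 F [ 1.2 -0.9 -0.4] j [ 0.11  0.27 -0.81  1.73  0.21  1.23 -0.2 ]
brass ([197, 260], 669, [456.6, 119.7, 40.7, 28.5, 28.4, 63.6])
brass ([244, 330], 65, [565.3, 49.6, 28.7, 6.5, 15.2, 19.7])
brass ([309, 343], 443, [660.4, 84.2, 28.4, 34.9, 35.2, 80.9])
brass ([131, 369], 103, [452.6, -95.9, 29.0, 22.0, 8.0, 82.5])
blue ([343, 66], 474, [487.3, 397.0, 77.1, 1.6, 128.1, 31.5])
blue ([340, 32], 17, [465.7, 430.8, 53.6, 0.1, 4.9, 30.9])
blue ([338, 174], 180, [539.8, 311.4, 77.2, 1.3, 68.9, 31.5])
1646 ((517.4524536132812, 367.68743896484375), (102.84732818603516, 208.25672912597656), 31.563684463500977) [474.58246796 354.39480855  56.27711106]
```

View pics/w2.png

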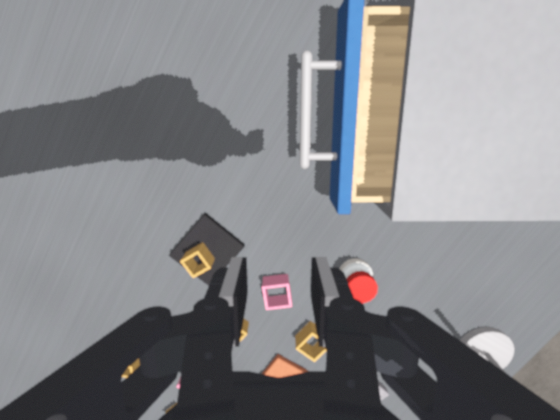

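The handle bar runs from (306,55) to (305,165). The blue front is at about x = 345, and the board sleeve sits at (197,260).

```bash
python3 - <<'E'
from h import *
f=np.load("w2.npz"); d=f["d"]; W=cloud(f,d)
m=np.zeros(d.shape,bool); m[57:164,298:314]=1
m&=(W[...,2]>53)&(W[...,2]<63)
T=W[m][:,:2].astype(np.float32); print(len(T),cv2.minAreaRect(T),T.mean(0),W[m][:,2].max())
u=np.array([np.cos(np.radians(31.5)),np.sin(np.radians(31.5))]);v=np.array([-u[1],u[0]])
c=np.array(cv2.minAreaRect(T)[0])
m2=np.zeros(d.shape,bool); m2[0:215,330:440]=1
for lo,hi in((74,82),(86,95)):
    Q=W[m2&(W[...,2]>lo)&(W[...,2]<hi)][:,:2]-c; print(np.percentile(Q@u,[1,99]),np.percentile(Q@v,[1,99]))
s=r.read_state()["tool_pos"][:2]; print("handle",c,"delta frac",(c-s)/250, "slide 0.25*u",u)
E
```

```text
1121 ((476.6343688964844, 349.7113342285156), (14.568470001220703, 108.02774810791016), 32.40186309814453) [474.3338 350.3299] 59.84728722251691
[33.30612552 89.95963866] [-104.30380174   96.63136939]
[ 89.30384487 134.34183044] [-101.52077441   92.04185617]
handle [476.6343689  349.71133423] delta frac [-0.05284798  0.31077356] slide 0.25*u [0.85264016 0.52249856]
```

```bash
python3 -m crank '[{"offset":[-0.028,0.155,0],"rotation":[0,0,0],"grip":0.3},{"offset":[-0.028,0.155,-0.08],"rotation":[0,0,0],"grip":0.3},{"offset":[0,0,-0.15],"rotation":[0,0,0],"grip":0.3},{"offset":[0,0,-0.15],"rotation":[0,0,0],"grip":0.3},{"offset":[0,0,-0.15],"rotation":[0,0,0],"grip":0.3},{"offset":[0,0,0],"rotation":[0,0,0],"grip":0.3},{"offset":[0,0,0],"rotation":[0,0,0],"grip":0.3}]' 30
python3 -c "
from h import *
st()"
```

```text
t: 3.6
tool_pos: [476.0, 350.4, 144.0]
tool_rot: [1.538, 2.739, -0.002]
ft_force: [0.4, -0.0, 0.7]
opening: 0.3
finger_force: 0.0
t 3.6 pos [476.  350.4 144. ] yaw_y 31.4 z [-0.    -0.001 -1.   ] open 0.300 ff 0.0 F [ 0.4 -0.   0.7] j [-0.09  0.48 -0.77  1.79  0.39  1.03 -0.45]
```

```bash
python3 -m crank '[{"offset":[0,0,-0.074],"rotation":[0,0,0],"grip":0.3},{"offset":[0,0,-0.074],"rotation":[0,0,0],"grip":0.3},{"offset":[0,0,-0.074],"rotation":[0,0,0],"grip":0.3},{"offset":[0,0,-0.074],"rotation":[0,0,0],"grip":0.3},{"offset":[0,0,-0.074],"rotation":[0,0,0],"grip":0.3},{"offset":[0,0,-0.074],"rotation":[0,0,0],"grip":0.3},{"offset":[0,0,0],"rotation":[0,0,0],"grip":0},{"offset":[0,0,0],"rotation":[0,0,0],"grip":0},{"offset":[0,0,0],"rotation":[0,0,0],"grip":0},{"offset":[0,0,0],"rotation":[0,0,0],"grip":0}]' 30
python3 -c "
from h import *
st()"
```

```text
t: 4.6
tool_pos: [476.8, 354.1, 33.8]
tool_rot: [1.533, 2.74, 0.007]
ft_force: [0.4, 0.1, 5.4]
opening: 0.117
finger_force: 29.2
t 4.6 pos [476.8 354.1  33.8] yaw_y 31.6 z [ 0.004  0.003 -1.   ] open 0.117 ff 29.2 F [0.4 0.1 5.4] j [-0.17  0.63 -0.68  1.84  0.52  0.85 -0.55]
```

```bash
python3 -m crank '[{"offset":[-0.041,-0.025,0],"rotation":[0,0,0],"grip":0},{"offset":[-0.041,-0.025,0],"rotation":[0,0,0],"grip":0},{"offset":[-0.041,-0.025,0],"rotation":[0,0,0],"grip":0},{"offset":[-0.041,-0.025,0],"rotation":[0,0,0],"grip":0},{"offset":[-0.041,-0.025,0],"rotation":[0,0,0],"grip":0},{"offset":[-0.041,-0.025,0],"rotation":[0,0,0],"grip":0},{"offset":[-0.041,-0.025,0],"rotation":[0,0,0],"grip":0},{"offset":[-0.041,-0.025,0],"rotation":[0,0,0],"grip":0},{"offset":[-0.041,-0.025,0],"rotation":[0,0,0],"grip":0},{"offset":[-0.041,-0.025,0],"rotation":[0,0,0],"grip":0},{"offset":[0,0,0],"rotation":[0,0,0],"grip":0},{"offset":[0,0,0],"rotation":[0,0,0],"grip":0}]'
python3 -c "
from h import *
st()"
```

```text
t: 5.8
tool_pos: [372.4, 289.9, 33.7]
tool_rot: [1.532, 2.741, 0.0]
ft_force: [0.8, -1.2, 11.3]
opening: 0.114
finger_force: 31.1
t 5.8 pos [372.4 289.9  33.7] yaw_y 31.6 z [ 0.002 -0.001 -1.   ] open 0.114 ff 31.1 F [ 0.8 -1.2 11.3] j [-0.09  0.45 -0.74  2.12  0.47  0.73 -0.59]
```

```bash
python3 -m crank '[{"offset":[0,0,0],"rotation":[0,0,0],"grip":0.3},{"offset":[0,0,0],"rotation":[0,0,0],"grip":0.3},{"offset":[0,0,0.1],"rotation":[0,0,0],"grip":0.3},{"offset":[0,0,0.15],"rotation":[0,0,0],"grip":0.3},{"offset":[0,0,0.15],"rotation":[0,0,0],"grip":0.3},{"offset":[0,0,0.1],"rotation":[0,0,0],"grip":0.3},{"offset":[0.084,-0.137,0],"rotation":[0,0,0.071],"grip":0.7},{"offset":[0.084,-0.137,0],"rotation":[0,0,0.071],"grip":0.7},{"offset":[0.084,-0.137,0],"rotation":[0,0,0.071],"grip":0.7},{"offset":[0.084,-0.137,0],"rotation":[0,0,0.071],"grip":0.7},{"offset":[0,-0.137,0],"rotation":[0,0,0.071],"grip":0.7},{"offset":[0,0,0],"rotation":[0,0,0],"grip":0.7}]'
python3 - <<'E'
from h import *
st(); p,d,c=snap("wrist"); cv2.imwrite("pics/w3.png",p)
for nm,lo,hi in(("brass",(12,110,40),(28,255,255)),("blue",(105,150,50),(120,255,255))):
    for b in blobs(p,d,c,lo,hi,(8,120)): print(nm,b)
E
```

```text
t: 7.0
tool_pos: [455.7, 111.6, 155.7]
tool_rot: [-0.733, -3.051, 0.007]
ft_force: [-0.8, 0.5, 0.3]
opening: 0.704
finger_force: 0.0
t 7.0 pos [455.7 111.6 155.7] yaw_y 63.0 z [-0.004 -0.004 -1.   ] open 0.704 ff 0.0 F [-0.8  0.5  0.3] j [ 0.47  0.23 -0.87  2.05  0.22  0.95  0.59]
brass ([289, 200], 1114, [456.8, 119.4, 40.7, 27.9, 28.5, 62.7])
brass ([84, 287], 725, [448.4, -97.1, 28.6, 19.8, 20.9, 25.4])
brass ([262, 314], 936, [553.4, 42.3, 28.4, 28.2, 28.5, 83.1])
brass ([22, 351], 207, [481.4, -212.7, 13.1, 41.0, 19.2, 22.4])
brass ([340, 364], 415, [645.2, 87.4, 27.5, 19.0, 4.1, 85.3])
brass ([3, 384], 136, [507.9, -258.3, 13.2, 8.8, 32.3, 51.8])
brass ([84, 382], 38, [539.3, -165.1, 28.5, 1.8, 5.4, 19.7])
blue ([478, 78], 8438, [437.0, 268.5, 78.0, 13.7, 118.0, 31.5])
```

View pics/w3.png

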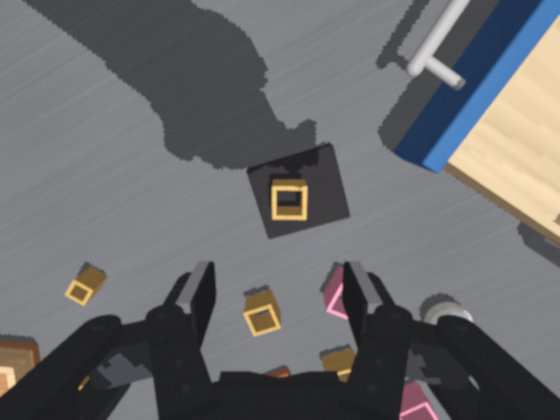

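```bash
python3 -m crank '[{"offset":[0.004,0.031,-0.125],"rotation":[0,0,0],"grip":0.7},{"offset":[0,0,-0.125],"rotation":[0,0,0],"grip":0.7},{"offset":[0,0,-0.125],"rotation":[0,0,0],"grip":0.7},{"offset":[0,0,-0.125],"rotation":[0,0,0],"grip":0.7},{"offset":[0,0,-0.064],"rotation":[0,0,0],"grip":0.7},{"offset":[0,0,0],"rotation":[0,0,0],"grip":0.7},{"offset":[0,0,0],"rotation":[0,0,0],"grip":0},{"offset":[0,0,0],"rotation":[0,0,0],"grip":0},{"offset":[0,0,0],"rotation":[0,0,0],"grip":0},{"offset":[0,0,0],"rotation":[0,0,0],"grip":0},{"offset":[0,0,0],"rotation":[0,0,0],"grip":0},{"offset":[0,0,0],"rotation":[0,0,0],"grip":0}]' 60
python3 -c "
from h import *
st()"
```

```text
t: 8.25
tool_pos: [458.5, 127.1, 18.0]
tool_rot: [0.72, 3.056, 0.002]
ft_force: [0.3, 1.0, 6.1]
opening: 0.314
finger_force: 60.0
t 8.2 pos [458.5 127.1  18. ] yaw_y 63.5 z [ 0.002  0.001 -1.   ] open 0.314 ff 60.0 F [0.3 1.  6.1] j [ 0.28  0.49 -0.72  2.12  0.5   0.7   0.33]
```

```bash
python3 -m crank '[{"offset":[0,0,0.13],"rotation":[0,0,0],"grip":0},{"offset":[0,0,0.13],"rotation":[0,0,0],"grip":0},{"offset":[0,0,0.13],"rotation":[0,0,0],"grip":0},{"offset":[0,0,0.13],"rotation":[0,0,0],"grip":0},{"offset":[0.034,0.146,0],"rotation":[0,0,-0.071],"grip":0},{"offset":[0.034,0.146,0],"rotation":[0,0,-0.071],"grip":0},{"offset":[0.034,0.146,0],"rotation":[0,0,-0.071],"grip":0},{"offset":[0.034,0.146,0],"rotation":[0,0,-0.071],"grip":0},{"offset":[0.034,0.146,0],"rotation":[0,0,-0.071],"grip":0},{"offset":[0,0,0],"rotation":[0,0,0],"grip":0},{"offset":[0,0,0],"rotation":[0,0,0],"grip":0},{"offset":[0,0,0],"rotation":[0,0,0],"grip":0}]' 60
python3 - <<'E'
from h import *
st(); p,d,c=snap("wrist"); cv2.imwrite("pics/w4.png",p);np.savez("w4.npz",p=p,d=d,**c)
for nm,lo,hi in(("blue",(105,150,50),(120,255,255)),):
    for b in blobs(p,d,c,lo,hi,(8,120)): print(nm,b)
E
```

```text
t: 9.45
tool_pos: [499.7, 307.0, 146.1]
tool_rot: [1.535, 2.741, -0.003]
ft_force: [-0.4, -0.3, -0.5]
opening: 0.314
finger_force: 59.3
t 9.4 pos [499.7 307.  146.1] yaw_y 31.5 z [-0.001 -0.002 -1.   ] open 0.314 ff 59.3 F [-0.4 -0.3 -0.5] j [-0.01  0.46 -0.75  1.8   0.37  1.02 -0.36]
blue ([168, 141], 6631, [418.5, 302.4, 78.6, 14.7, 193.2, 31.5])
```

View pics/w4.png

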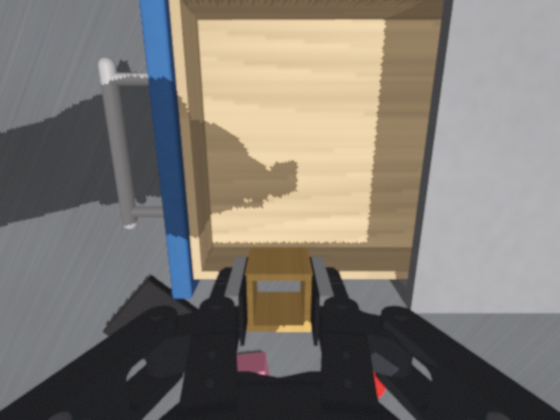

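The sleeve is held at (280,290). The open drawer's floor spans about (205..385, 20..245).

```bash
python3 - <<'E'
from h import *
f=np.load("w4.npz"); d=f["d"]; W=cloud(f,d)
a=np.radians(31.5);u=np.array([np.cos(a),np.sin(a)]);v=np.array([-u[1],u[0]])
o=np.array([458,341.5])
for n,(U0,U1,V0,V1),z0,z1 in(("floor",(190,440,10,260),15,28),("front",(145,195,0,300),74,84),("walls",(195,410,268,282),60,75),("cab",(440,550,0,300),85,96)):
    m=np.zeros(d.shape,bool); m[V0:V1,U0:U1]=1; m&=(W[...,2]>z0)&(W[...,2]<z1)
    Q=W[m]-[*o,0]; print(n,m.sum(),"u",np.percentile(Q[:,:2]@u,[1,50,99]).round(1),"v",np.percentile(Q[:,:2]@v,[1,50,99]).round(1),"z",np.median(Q[:,2]).round(1))
s=np.array(r.read_state()["tool_pos"][:2])-o; print(s@u,s@v)
E
```

```text
floor 51201 u [-40.9  46.1 132.6] v [-91.2  10.9  85.9] z 22.2
front 6994 u [-61.6 -53.7 -47.1] v [-106.1    4.5   81.9] z 77.6
walls 1051 u [-45.8  80.6 114.6] v [-101.6  -93.2  -90. ] z 67.8
cab 32533 u [110.1 147.5 196.4] v [-99.6   0.3  78.3] z 90.0
17.481997980811567 -51.70055152928029
```

```bash
python3 -m crank '[{"offset":[0,0,-0.1],"rotation":[0,0,0],"grip":0},{"offset":[0,0,-0.1],"rotation":[0,0,0],"grip":0},{"offset":[0,0,-0.1],"rotation":[0,0,0],"grip":0},{"offset":[0,0,-0.1],"rotation":[0,0,0],"grip":0},{"offset":[0,0,-0.05],"rotation":[0,0,0],"grip":0},{"offset":[0,0,-0.014],"rotation":[0,0,0],"grip":0},{"offset":[0,0,0],"rotation":[0,0,0],"grip":0},{"offset":[0,0,0],"rotation":[0,0,0],"grip":0},{"offset":[0,0,0],"rotation":[0,0,0],"grip":0}]' 60
python3 -m crank '[{"offset":[0,0,0],"rotation":[0,0,0],"grip":0.6},{"offset":[0,0,0],"rotation":[0,0,0],"grip":0.6},{"offset":[0,0,0],"rotation":[0,0,0],"grip":0.6},{"offset":[0,0,0.1],"rotation":[0,0,0],"grip":0.6},{"offset":[0,0,0.15],"rotation":[0,0,0],"grip":0.6},{"offset":[0,0,0.15],"rotation":[0,0,0],"grip":0.6},{"offset":[0,0,0.1],"rotation":[0,0,0],"grip":0.6}]' 60
python3 -c "
from h import *
st()"
```

```text
t: 10.4
tool_pos: [500.8, 309.6, 32.3]
tool_rot: [1.533, 2.74, 0.004]
ft_force: [0.3, -0.1, -0.9]
opening: 0.314
finger_force: 59.4
t: 11.1
tool_pos: [500.6, 310.0, 158.7]
tool_rot: [1.532, 2.741, 0.005]
ft_force: [0.5, -0.2, -0.0]
opening: 0.604
finger_force: 0.0
t 11.1 pos [500.6 310.  158.7] yaw_y 31.6 z [ 0.003  0.002 -1.   ] open 0.604 ff 0.0 F [ 0.5 -0.2 -0. ] j [-0.01  0.45 -0.76  1.79  0.36  1.04 -0.35]
```

```bash
python3 -m crank '[{"offset":[0.035,-0.179,0],"rotation":[0,0,-0.0713],"grip":0.65},{"offset":[0.035,-0.179,0],"rotation":[0,0,-0.0713],"grip":0.65},{"offset":[0.035,-0.179,0],"rotation":[0,0,-0.0713],"grip":0.65},{"offset":[0.035,-0.179,0],"rotation":[0,0,-0.0713],"grip":0.65},{"offset":[0.035,-0.179,0],"rotation":[0,0,-0.0713],"grip":0.65},{"offset":[0.035,-0.179,0],"rotation":[0,0,-0.0713],"grip":0.65},{"offset":[0,0,0],"rotation":[0,0,0],"grip":0.65},{"offset":[0,0,0],"rotation":[0,0,0],"grip":0.65},{"offset":[0,0,0],"rotation":[0,0,0],"grip":0.65},{"offset":[0,0,0],"rotation":[0,0,0],"grip":0.65}]'
cat > look.py <<'E'
from h import *
st(); p,d,c=snap("wrist"); np.savez("last.npz",p=p,d=d,**c); cv2.imwrite("pics/last.png",p)
s=r.read_state()
for b in blobs(p,d,c,(12,110,40),(28,255,255),(8,120),100): print(b,"frac",((np.array(b[2][:2])-s["tool_pos"][:2])/250).round(3))
E
python3 look.py
```

```text
t: 12.1
tool_pos: [551.9, 43.0, 155.9]
tool_rot: [-2.347, -2.087, -0.001]
ft_force: [-0.4, 0.4, -0.2]
opening: 0.65
finger_force: 0.0
t 12.1 pos [551.9  43.  155.9] yaw_y -6.7 z [-0.     0.001 -1.   ] open 0.650 ff 0.0 F [-0.4  0.4 -0.2] j [ 0.34  0.34 -0.57  1.88  0.22  0.98 -0.45]
([381, 136], 319, [643.8, 86.3, 27.6, 33.7, 1.2, 80.6]) frac [0.368 0.174]
([417, 141], 481, [667.5, 75.8, 27.6, 40.9, 23.1, 36.4]) frac [0.462 0.132]
([280, 185], 179, [554.7, 55.9, 28.2, 1.0, 25.6, 83.5]) frac [0.011 0.052]
([279, 209], 370, [552.5, 41.1, 28.9, 24.7, 26.4, 87.0]) frac [ 0.002 -0.007]
([416, 312], 347, [674.2, -88.0, 28.0, 9.3, 19.5, 74.0]) frac [ 0.489 -0.523]
([302, 367], 276, [554.6, -143.9, 23.2, 5.3, 21.3, 87.2]) frac [ 0.011 -0.747]
```

```bash
python3 -m crank '[{"offset":[0.002,0,-0.12],"rotation":[0,0,0],"grip":0.65},{"offset":[0,0,-0.12],"rotation":[0,0,0],"grip":0.65},{"offset":[0,0,-0.12],"rotation":[0,0,0],"grip":0.65},{"offset":[0,0,-0.12],"rotation":[0,0,0],"grip":0.65},{"offset":[0,0,-0.08],"rotation":[0,0,0],"grip":0.65},{"offset":[0,0,-0.045],"rotation":[0,0,0],"grip":0.65},{"offset":[0,0,0],"rotation":[0,0,0],"grip":0.65},{"offset":[0,0,0],"rotation":[0,0,0],"grip":0},{"offset":[0,0,0],"rotation":[0,0,0],"grip":0},{"offset":[0,0,0],"rotation":[0,0,0],"grip":0},{"offset":[0,0,0],"rotation":[0,0,0],"grip":0},{"offset":[0,0,0],"rotation":[0,0,0],"grip":0}]' 60
python3 -c "
from h import *
st()"
```

```text
t: 13.35
tool_pos: [554.5, 40.7, 6.2]
tool_rot: [2.351, 2.081, 0.004]
ft_force: [-0.9, 0.0, 7.2]
opening: 0.318
finger_force: 60.7
t 13.3 pos [554.5  40.7   6.2] yaw_y -7.0 z [ 0.003  0.    -1.   ] open 0.318 ff 60.7 F [-0.9  0.   7.2] j [ 0.25  0.56 -0.47  1.94  0.38  0.72 -0.57]
```

```bash
python3 -m crank '[{"offset":[0,0,0.14],"rotation":[0,0,0],"grip":0},{"offset":[0,0,0.14],"rotation":[0,0,0],"grip":0},{"offset":[0,0,0.14],"rotation":[0,0,0],"grip":0},{"offset":[0,0,0.14],"rotation":[0,0,0],"grip":0},{"offset":[-0.0466,0.1766,0],"rotation":[0,0,0.0611],"grip":0},{"offset":[-0.0466,0.1766,0],"rotation":[0,0,0.0611],"grip":0},{"offset":[-0.0466,0.1766,0],"rotation":[0,0,0.0611],"grip":0},{"offset":[-0.0466,0.1766,0],"rotation":[0,0,0.0611],"grip":0},{"offset":[-0.0466,0.1766,0],"rotation":[0,0,0.0611],"grip":0},{"offset":[-0.0466,0.1766,0],"rotation":[0,0,0.0611],"grip":0},{"offset":[-0.0466,0.1766,0],"rotation":[0,0,0.0611],"grip":0},{"offset":[0,0,0],"rotation":[0,0,0],"grip":0}]' 60
python3 -m crank '[{"offset":[0,0,0],"rotation":[0,0,0],"grip":0},{"offset":[0,0,0],"rotation":[0,0,0],"grip":0},{"offset":[0,0,0],"rotation":[0,0,0],"grip":0}]'
python3 look.py
```

```text
t: 14.55
tool_pos: [465.9, 358.5, 145.6]
tool_rot: [-1.513, -2.747, -0.009]
ft_force: [-0.8, 0.0, -0.5]
opening: 0.31
finger_force: 59.9
t: 14.85
tool_pos: [472.3, 347.0, 144.0]
tool_rot: [1.539, 2.738, -0.003]
ft_force: [-0.1, 0.3, -1.3]
opening: 0.314
finger_force: 59.9
t 14.8 pos [472.3 347.  144. ] yaw_y 31.3 z [-0.    -0.002 -1.   ] open 0.314 ff 59.9 F [-0.1  0.3 -1.3] j [-0.08  0.48 -0.78  1.8   0.39  1.03 -0.46]
([284, 277], 380, [504.4, 301.4, 50.2, 25.4, 12.4, 30.4]) frac [ 0.128 -0.183]
```

```bash
python3 -m crank '[{"offset":[0,0,-0.1],"rotation":[0,0,0],"grip":0},{"offset":[0,0,-0.1],"rotation":[0,0,0],"grip":0},{"offset":[0,0,-0.1],"rotation":[0,0,0],"grip":0},{"offset":[0,0,-0.1],"rotation":[0,0,0],"grip":0},{"offset":[0,0,-0.05],"rotation":[0,0,0],"grip":0},{"offset":[0,0,-0.016],"rotation":[0,0,0],"grip":0},{"offset":[0,0,0],"rotation":[0,0,0],"grip":0},{"offset":[0,0,0],"rotation":[0,0,0],"grip":0},{"offset":[0,0,0],"rotation":[0,0,0],"grip":0}]' 60
python3 -m crank '[{"offset":[0,0,0],"rotation":[0,0,0],"grip":0.6},{"offset":[0,0,0],"rotation":[0,0,0],"grip":0.6},{"offset":[0,0,0],"rotation":[0,0,0],"grip":0.6},{"offset":[0,0,0.1],"rotation":[0,0,0],"grip":0.6},{"offset":[0,0,0.15],"rotation":[0,0,0],"grip":0.6},{"offset":[0,0,0.15],"rotation":[0,0,0],"grip":0.6},{"offset":[0,0,0.1],"rotation":[0,0,0],"grip":0.6},{"offset":[0,0,0],"rotation":[0,0,0],"grip":0.6},{"offset":[0,0,0],"rotation":[0,0,0],"grip":0.6}]' 60
python3 look.py
```

```text
t: 15.8
tool_pos: [471.5, 349.4, 28.5]
tool_rot: [1.535, 2.741, 0.001]
ft_force: [1.0, 0.3, -0.3]
opening: 0.315
finger_force: 59.8
t: 16.7
tool_pos: [471.5, 349.5, 153.6]
tool_rot: [1.534, 2.741, 0.001]
ft_force: [0.1, -0.8, 0.3]
opening: 0.594
finger_force: 0.0
t 16.7 pos [471.5 349.5 153.6] yaw_y 31.5 z [ 0.001  0.    -1.   ] open 0.594 ff 0.0 F [ 0.1 -0.8  0.3] j [-0.07  0.46 -0.79  1.79  0.38  1.04 -0.45]
([278, 204], 953, [470.3, 350.5, 50.7, 26.8, 27.7, 31.0]) frac [-0.002  0.007]
([286, 263], 1117, [503.9, 308.5, 50.6, 26.9, 27.8, 32.0]) frac [ 0.132 -0.161]
```

```bash
python3 -m crank '[{"offset":[0.0275,-0.169,0],"rotation":[0,0,-0.045],"grip":0.65},{"offset":[0.0275,-0.169,0],"rotation":[0,0,-0.045],"grip":0.65},{"offset":[0.0275,-0.169,0],"rotation":[0,0,-0.045],"grip":0.65},{"offset":[0.0275,-0.169,0],"rotation":[0,0,-0.045],"grip":0.65},{"offset":[0.0275,-0.169,0],"rotation":[0,0,-0.045],"grip":0.65},{"offset":[0.0275,-0.169,0],"rotation":[0,0,-0.045],"grip":0.65},{"offset":[0.0275,-0.169,0],"rotation":[0,0,-0.045],"grip":0.65},{"offset":[0.0275,-0.169,0],"rotation":[0,0,-0.045],"grip":0.65},{"offset":[0.0275,-0.169,0],"rotation":[0,0,-0.045],"grip":0.65},{"offset":[0.0275,-0.169,0],"rotation":[0,0,-0.045],"grip":0.65},{"offset":[0.0275,-0.169,0],"rotation":[0,0,-0.045],"grip":0.65},{"offset":[0.0275,-0.169,0],"rotation":[0,0,-0.045],"grip":0.65}]'
python3 -m crank '[{"offset":[0,0,0],"rotation":[0,0,0],"grip":0.65},{"offset":[0,0,0],"rotation":[0,0,0],"grip":0.65},{"offset":[0,0,0],"rotation":[0,0,0],"grip":0.65},{"offset":[0,0,0],"rotation":[0,0,0],"grip":0.65}]'
python3 look.py
```

```text
t: 17.95
tool_pos: [552.1, -159.2, 150.9]
tool_rot: [-2.527, -1.862, 0.004]
ft_force: [0.5, -0.6, -0.3]
opening: 0.649
finger_force: 0.0
t: 18.35
tool_pos: [553.3, -155.1, 152.3]
tool_rot: [-2.521, -1.871, 0.001]
ft_force: [0.5, 0.6, 0.4]
opening: 0.651
finger_force: 0.0
t 18.4 pos [ 553.3 -155.1  152.3] yaw_y -16.8 z [-0.001  0.001 -1.   ] open 0.651 ff 0.0 F [0.5 0.6 0.4] j [ 0.59  0.37 -0.46  1.83  0.19  0.99 -0.25]
([381, 106], 423, [657.3, -100.4, 28.1, 46.9, 23.2, 58.4]) frac [0.415 0.219]
([414, 103], 604, [669.8, -106.6, 28.2, 31.0, 31.5, 9.5]) frac [0.465 0.195]
([142, 172], 677, [449.3, -98.0, 28.8, 19.8, 19.4, 27.7]) frac [-0.417  0.229]
([280, 204], 658, [554.1, -158.2, 29.0, 27.9, 26.5, 74.0]) frac [ 0.002 -0.012]
([281, 277], 292, [533.0, -232.6, 12.1, 2.5, 112.4, 56.3]) frac [-0.082 -0.309]
([276, 337], 9586, [508.6, -314.0, 13.4, 116.7, 148.6, 56.5]) frac [-0.18  -0.635]
```

```bash
python3 -m crank '[{"offset":[0.002,-0.012,-0.12],"rotation":[0,0,0],"grip":0.65},{"offset":[0,0,-0.12],"rotation":[0,0,0],"grip":0.65},{"offset":[0,0,-0.12],"rotation":[0,0,0],"grip":0.65},{"offset":[0,0,-0.12],"rotation":[0,0,0],"grip":0.65},{"offset":[0,0,-0.08],"rotation":[0,0,0],"grip":0.65},{"offset":[0,0,-0.03],"rotation":[0,0,0],"grip":0.65},{"offset":[0,0,0],"rotation":[0,0,0],"grip":0.65},{"offset":[0,0,0],"rotation":[0,0,0],"grip":0},{"offset":[0,0,0],"rotation":[0,0,0],"grip":0},{"offset":[0,0,0],"rotation":[0,0,0],"grip":0},{"offset":[0,0,0],"rotation":[0,0,0],"grip":0},{"offset":[0,0,0],"rotation":[0,0,0],"grip":0}]' 60
python3 -m crank '[{"offset":[0,0,0.14],"rotation":[0,0,0],"grip":0},{"offset":[0,0,0.14],"rotation":[0,0,0],"grip":0},{"offset":[0,0,0.14],"rotation":[0,0,0],"grip":0},{"offset":[0,0,0.14],"rotation":[0,0,0],"grip":0},{"offset":[0,0,0],"rotation":[0,0,0],"grip":0},{"offset":[0,0,0],"rotation":[0,0,0],"grip":0},{"offset":[0,0,0],"rotation":[0,0,0],"grip":0}]' 60
python3 -c "
from h import *
st()"
```

```text
t: 19.6
tool_pos: [556.0, -160.9, 7.4]
tool_rot: [2.524, 1.866, 0.003]
ft_force: [0.7, 0.2, 6.0]
opening: 0.316
finger_force: 60.9
t: 20.3
tool_pos: [552.6, -160.5, 143.9]
tool_rot: [-2.525, -1.866, 0.004]
ft_force: [-0.6, -0.4, -1.4]
opening: 0.314
finger_force: 60.1
t 20.3 pos [ 552.6 -160.5  143.9] yaw_y -17.1 z [-0.003  0.001 -1.   ] open 0.314 ff 60.1 F [-0.6 -0.4 -1.4] j [ 0.6   0.38 -0.46  1.84  0.2   0.97 -0.25]
```

```bash
python3 -m crank '[{"offset":[-0.0358,0.1843,0],"rotation":[0,0,0.045],"grip":0},{"offset":[-0.0358,0.1843,0],"rotation":[0,0,0.045],"grip":0},{"offset":[-0.0358,0.1843,0],"rotation":[0,0,0.045],"grip":0},{"offset":[-0.0358,0.1843,0],"rotation":[0,0,0.045],"grip":0},{"offset":[-0.0358,0.1843,0],"rotation":[0,0,0.045],"grip":0},{"offset":[-0.0358,0.1843,0],"rotation":[0,0,0.045],"grip":0},{"offset":[-0.0358,0.1843,0],"rotation":[0,0,0.045],"grip":0},{"offset":[-0.0358,0.1843,0],"rotation":[0,0,0.045],"grip":0},{"offset":[-0.0358,0.1843,0],"rotation":[0,0,0.045],"grip":0},{"offset":[-0.0358,0.1843,0],"rotation":[0,0,0.045],"grip":0},{"offset":[-0.0358,0.1843,0],"rotation":[0,0,0.045],"grip":0},{"offset":[-0.0358,0.1843,0],"rotation":[0,0,0.045],"grip":0}]' 60
python3 -m crank '[{"offset":[0,0,0],"rotation":[0,0,0],"grip":0},{"offset":[0,0,0],"rotation":[0,0,0],"grip":0},{"offset":[0,0,0],"rotation":[0,0,0],"grip":0},{"offset":[0,0,0],"rotation":[0,0,0],"grip":0},{"offset":[0,0,0],"rotation":[0,0,0],"grip":0}]'
python3 look.py
```

```text
t: 21.5
tool_pos: [445.3, 392.7, 143.1]
tool_rot: [-1.53, -2.742, 0.006]
ft_force: [0.0, 0.4, -0.4]
opening: 0.31
finger_force: 60.0
t: 22.0
tool_pos: [447.8, 390.3, 145.0]
tool_rot: [1.538, 2.739, -0.002]
ft_force: [0.4, -0.5, -0.8]
opening: 0.308
finger_force: 60.0
t 22.0 pos [447.8 390.3 145. ] yaw_y 31.4 z [-0.    -0.001 -1.   ] open 0.308 ff 60.0 F [ 0.4 -0.5 -0.8] j [-0.15  0.5  -0.8   1.78  0.41  1.04 -0.55]
([277, 276], 424, [474.5, 343.3, 50.6, 26.3, 11.7, 31.3]) frac [ 0.107 -0.189]
([286, 330], 547, [507.1, 304.0, 50.6, 27.0, 18.0, 30.9]) frac [ 0.238 -0.347]
```

View pics/last.png

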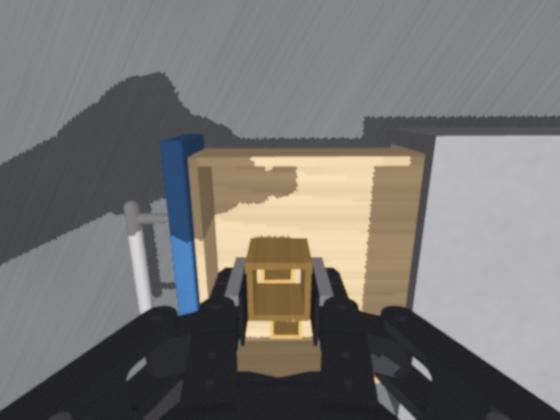

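The third medium is held at (280,280) over a free part of the drawer, so I'll lower it.

```bash
python3 -m crank '[{"offset":[0,0,-0.1],"rotation":[0,0,0],"grip":0},{"offset":[0,0,-0.1],"rotation":[0,0,0],"grip":0},{"offset":[0,0,-0.1],"rotation":[0,0,0],"grip":0},{"offset":[0,0,-0.1],"rotation":[0,0,0],"grip":0},{"offset":[0,0,-0.05],"rotation":[0,0,0],"grip":0},{"offset":[0,0,-0.012],"rotation":[0,0,0],"grip":0},{"offset":[0,0,0],"rotation":[0,0,0],"grip":0},{"offset":[0,0,0],"rotation":[0,0,0],"grip":0},{"offset":[0,0,0],"rotation":[0,0,0],"grip":0}]' 60
python3 -m crank '[{"offset":[0,0,0],"rotation":[0,0,0],"grip":0.6},{"offset":[0,0,0],"rotation":[0,0,0],"grip":0.6},{"offset":[0,0,0],"rotation":[0,0,0],"grip":0.6},{"offset":[0,0,0.1],"rotation":[0,0,0],"grip":0.6},{"offset":[0,0,0.15],"rotation":[0,0,0],"grip":0.6},{"offset":[0,0,0.15],"rotation":[0,0,0],"grip":0.6},{"offset":[0,0,0.1],"rotation":[0,0,0],"grip":0.6},{"offset":[0,0,0],"rotation":[0,0,0],"grip":0.6},{"offset":[0,0,0],"rotation":[0,0,0],"grip":0.6}]' 60
python3 look.py
```

```text
t: 22.95
tool_pos: [447.3, 393.0, 31.1]
tool_rot: [1.534, 2.741, 0.003]
ft_force: [-0.6, -0.0, -0.3]
opening: 0.314
finger_force: 60.0
t: 23.85
tool_pos: [447.1, 392.4, 155.6]
tool_rot: [1.534, 2.741, 0.002]
ft_force: [-0.6, -0.6, -0.4]
opening: 0.6
finger_force: 0.0
t 23.9 pos [447.1 392.4 155.6] yaw_y 31.5 z [ 0.001  0.    -1.   ] open 0.600 ff 0.0 F [-0.6 -0.6 -0.4] j [-0.14  0.49 -0.81  1.77  0.4   1.06 -0.55]
([278, 203], 917, [445.6, 394.0, 50.7, 27.0, 27.7, 32.1]) frac [-0.004  0.01 ]
([277, 258], 1089, [470.8, 350.9, 50.6, 26.7, 27.9, 31.4]) frac [ 0.097 -0.163]
([285, 311], 1250, [505.0, 308.5, 50.5, 27.0, 29.5, 32.2]) frac [ 0.234 -0.332]
```

All three mediums stand separately in the drawer. I'll shut it now.

```bash
python3 -m crank '[{"offset":[-0.1,-0.137,0],"rotation":[0,0,0],"grip":0.3},{"offset":[-0.1,-0.137,0],"rotation":[0,0,0],"grip":0.3},{"offset":[-0.096,-0.137,0],"rotation":[0,0,0],"grip":0.3},{"offset":[0,0,0],"rotation":[0,0,0],"grip":0.3},{"offset":[0,0,0],"rotation":[0,0,0],"grip":0.3},{"offset":[0,0,-0.08],"rotation":[0,0,0],"grip":0.3},{"offset":[0,0,-0.08],"rotation":[0,0,0],"grip":0.3},{"offset":[0,0,0],"rotation":[0,0,0],"grip":0.3},{"offset":[0,0,0],"rotation":[0,0,0],"grip":0.3}]' 30
python3 - <<'E'
from h import *
st(); p,d,c=snap("wrist"); cv2.imwrite("pics/w6.png",p); W=cloud(c,d); h=cv2.cvtColor(p,cv2.COLOR_BGR2HSV)
m=(W[...,2]>53)&(W[...,2]<63)&(h[...,1]<60)&(d>0)&(np.hypot(W[...,0]-373,W[...,1]-290)<65)
T=W[m][:,:2].astype(np.float32); print(len(T),cv2.minAreaRect(T))
E
```

```text
t: 24.8
tool_pos: [372.9, 290.8, 114.9]
tool_rot: [-1.532, -2.74, -0.001]
ft_force: [-0.2, -0.9, 1.3]
opening: 0.302
finger_force: 0.0
t 24.8 pos [372.9 290.8 114.9] yaw_y 31.6 z [-0.002  0.001 -1.   ] open 0.302 ff 0.0 F [-0.2 -0.9  1.3] j [ 0.04  0.32 -0.87  2.08  0.31  0.88 -0.46]
3377 ((392.1787414550781, 298.3777770996094), (40.556968688964844, 119.47722625732422), 31.56837272644043)
```

View pics/w6.png

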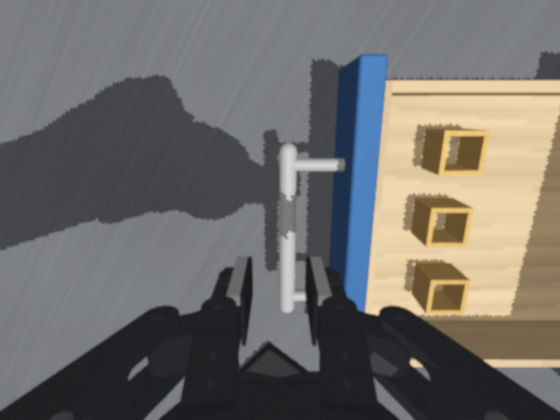

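The bar, x = 288, lies between the fingers, and three sleeves stand clear of each other in the drawer.

```bash
python3 -m crank '[{"offset":[0,0,-0.08],"rotation":[0,0,0],"grip":0.3},{"offset":[0,0,-0.08],"rotation":[0,0,0],"grip":0.3},{"offset":[0,0,-0.08],"rotation":[0,0,0],"grip":0.3},{"offset":[0,0,-0.08],"rotation":[0,0,0],"grip":0.3},{"offset":[0,0,0],"rotation":[0,0,0],"grip":0.3},{"offset":[0,0,0],"rotation":[0,0,0],"grip":0},{"offset":[0,0,0],"rotation":[0,0,0],"grip":0},{"offset":[0,0,0],"rotation":[0,0,0],"grip":0},{"offset":[0,0,0],"rotation":[0,0,0],"grip":0}]' 30
python3 -m crank '[{"offset":[0.048,0.0295,0],"rotation":[0,0,0],"grip":0},{"offset":[0.048,0.0295,0],"rotation":[0,0,0],"grip":0},{"offset":[0.048,0.0295,0],"rotation":[0,0,0],"grip":0},{"offset":[0.048,0.0295,0],"rotation":[0,0,0],"grip":0},{"offset":[0.048,0.0295,0],"rotation":[0,0,0],"grip":0},{"offset":[0.048,0.0295,0],"rotation":[0,0,0],"grip":0},{"offset":[0.048,0.0295,0],"rotation":[0,0,0],"grip":0},{"offset":[0.048,0.0295,0],"rotation":[0,0,0],"grip":0},{"offset":[0.048,0.0295,0],"rotation":[0,0,0],"grip":0},{"offset":[0.048,0.0295,0],"rotation":[0,0,0],"grip":0},{"offset":[0.048,0.0295,0],"rotation":[0,0,0],"grip":0},{"offset":[0,0,0],"rotation":[0,0,0],"grip":0}]' 30
python3 -m crank '[{"offset":[0,0,0],"rotation":[0,0,0],"grip":0},{"offset":[0,0,0],"rotation":[0,0,0],"grip":0},{"offset":[0,0,0],"rotation":[0,0,0],"grip":0}]'
python3 -c "
from h import *
st()"
```

```text
t: 25.75
tool_pos: [373.7, 290.6, 36.2]
tool_rot: [1.534, 2.741, 0.004]
ft_force: [0.2, 1.6, 0.9]
opening: 0.114
finger_force: 29.6
t: 26.95
tool_pos: [506.9, 372.5, 36.2]
tool_rot: [1.535, 2.74, 0.007]
ft_force: [0.5, 0.8, 2.9]
opening: 0.115
finger_force: 30.7
t: 27.25
tool_pos: [505.0, 371.3, 36.2]
tool_rot: [1.533, 2.741, 0.003]
ft_force: [0.8, 1.3, 6.0]
opening: 0.113
finger_force: 31.0
t 27.2 pos [505.  371.3  36.2] yaw_y 31.6 z [ 0.001  0.001 -1.   ] open 0.113 ff 31.0 F [0.8 1.3 6. ] j [-0.17  0.68 -0.69  1.75  0.54  0.9  -0.54]
```

Not at the stop yet. I'll push in small increments and watch the force.

```bash
for i in 1 2 3 4; do python3 -m crank '[{"offset":[0.0102,0.0063,0],"rotation":[0,0,0],"grip":0},{"offset":[0,0,0],"rotation":[0,0,0],"grip":0},{"offset":[0,0,0],"rotation":[0,0,0],"grip":0}]' | grep -E "pos|ft_"; done
```

```text
tool_pos: [507.2, 372.7, 36.2]
ft_force: [-0.3, 0.7, 6.6]
tool_pos: [508.9, 373.7, 36.2]
ft_force: [-2.4, -0.4, 8.4]
tool_pos: [508.8, 373.6, 36.1]
ft_force: [-6.4, -4.1, 14.2]
tool_pos: [508.8, 373.6, 36.1]
ft_force: [-11.7, -7.2, 20.3]
```

The drawer is against its stop, so I release it and go to the first large sleeve.

```bash
python3 -m crank '[{"offset":[-0.009,-0.005,0],"rotation":[0,0,0],"grip":0},{"offset":[0,0,0],"rotation":[0,0,0],"grip":0},{"offset":[0,0,0],"rotation":[0,0,0],"grip":0.3},{"offset":[0,0,0],"rotation":[0,0,0],"grip":0.3},{"offset":[0,0,0],"rotation":[0,0,0],"grip":0.3},{"offset":[0,0,0.1],"rotation":[0,0,0],"grip":0.3},{"offset":[0,0,0.15],"rotation":[0,0,0],"grip":0.3},{"offset":[0,0,0.15],"rotation":[0,0,0],"grip":0.3},{"offset":[0,0,0.1],"rotation":[0,0,0],"grip":0.3}]'
python3 -m crank '[{"offset":[0.0758,-0.145,0],"rotation":[0,0,-0.0563],"grip":0.75},{"offset":[0.0758,-0.145,0],"rotation":[0,0,-0.0563],"grip":0.75},{"offset":[0.0758,-0.145,0],"rotation":[0,0,-0.0563],"grip":0.75},{"offset":[0.0758,-0.145,0],"rotation":[0,0,-0.0563],"grip":0.75},{"offset":[0.0758,-0.145,0],"rotation":[0,0,-0.0563],"grip":0.75},{"offset":[0.0758,-0.145,0],"rotation":[0,0,-0.0563],"grip":0.75},{"offset":[0.0758,-0.145,0],"rotation":[0,0,-0.0563],"grip":0.75},{"offset":[0.0758,-0.145,0],"rotation":[0,0,-0.0563],"grip":0.75},{"offset":[0,0,0],"rotation":[0,0,0],"grip":0.75},{"offset":[0,0,0],"rotation":[0,0,0],"grip":0.75},{"offset":[0,0,0],"rotation":[0,0,0],"grip":0.75},{"offset":[0,0,0],"rotation":[0,0,0],"grip":0.75}]'
python3 look.py
```

```text
t: 29.35
tool_pos: [512.8, 375.2, 161.6]
tool_rot: [1.534, 2.741, -0.0]
ft_force: [0.7, 0.2, -0.3]
opening: 0.299
finger_force: 0.0
t: 30.55
tool_pos: [663.1, 88.0, 159.7]
tool_rot: [-2.384, -2.044, 0.001]
ft_force: [-0.0, 0.6, -0.4]
opening: 0.75
finger_force: 0.0
t 30.6 pos [663.1  88.  159.7] yaw_y -8.8 z [-0.001  0.001 -1.   ] open 0.750 ff 0.0 F [-0.   0.6 -0.4] j [ 0.22  0.55 -0.56  1.58  0.32  1.1  -0.57]
([276, 204], 781, [661.2, 84.4, 28.9, 34.9, 34.9, 82.0]) frac [-0.008 -0.014]
([309, 359], 598, [667.5, -95.4, 28.5, 35.2, 15.8, 10.5]) frac [ 0.017 -0.734]
```

```bash
python3 -m crank '[{"offset":[-0.008,-0.014,-0.12],"rotation":[0,0,0],"grip":0.75},{"offset":[0,0,-0.12],"rotation":[0,0,0],"grip":0.75},{"offset":[0,0,-0.12],"rotation":[0,0,0],"grip":0.75},{"offset":[0,0,-0.12],"rotation":[0,0,0],"grip":0.75},{"offset":[0,0,-0.09],"rotation":[0,0,0],"grip":0.75},{"offset":[0,0,-0.045],"rotation":[0,0,0],"grip":0.75},{"offset":[0,0,0],"rotation":[0,0,0],"grip":0.75},{"offset":[0,0,0],"rotation":[0,0,0],"grip":0},{"offset":[0,0,0],"rotation":[0,0,0],"grip":0},{"offset":[0,0,0],"rotation":[0,0,0],"grip":0},{"offset":[0,0,0],"rotation":[0,0,0],"grip":0},{"offset":[0,0,0],"rotation":[0,0,0],"grip":0}]' 60
python3 -m crank '[{"offset":[0,0,0.14],"rotation":[0,0,0],"grip":0},{"offset":[0,0,0.14],"rotation":[0,0,0],"grip":0},{"offset":[0,0,0.14],"rotation":[0,0,0],"grip":0},{"offset":[0,0,0.14],"rotation":[0,0,0],"grip":0},{"offset":[0,0,0],"rotation":[0,0,0],"grip":0},{"offset":[0,0,0],"rotation":[0,0,0],"grip":0},{"offset":[0,0,0],"rotation":[0,0,0],"grip":0}]' 60
python3 - <<'E'
from h import *
st()
f=np.load("side0.npz"); g=np.load("w1.npz")
for n,f in(("side",f),("w1",g)):
    W=cloud(f,f["d"]); h=cv2.cvtColor(f["p"],cv2.COLOR_BGR2HSV)
    m=(cv2.inRange(h,(8,60,60),(28,255,255))>0)&(W[...,2]>33)&(W[...,2]<42)&(np.hypot(W[...,0]-495,W[...,1]+350)<160)
    T=W[m]; print(n,len(T),cv2.minAreaRect(T[:,:2].astype(np.float32)),np.median(T[:,2]))
    for b in []: pass
E
```

```text
t: 31.8
tool_pos: [664.2, 82.9, 8.5]
tool_rot: [2.387, 2.039, 0.005]
ft_force: [-0.2, -0.1, 6.4]
opening: 0.399
finger_force: 62.8
t: 32.5
tool_pos: [660.7, 81.4, 144.2]
tool_rot: [-2.388, -2.039, 0.006]
ft_force: [-1.0, -0.6, -1.5]
opening: 0.408
finger_force: 62.1
t 32.5 pos [660.7  81.4 144.2] yaw_y -9.0 z [-0.004 -0.001 -1.   ] open 0.408 ff 62.1 F [-1.  -0.6 -1.5] j [ 0.23  0.56 -0.55  1.6   0.32  1.07 -0.57]
side 616 ((494.728515625, -347.9907531738281), (240.49176025390625, 191.4868621826172), 56.305355072021484) 36.88975557010434
w1 2489 ((496.7210998535156, -350.4970397949219), (236.7503662109375, 187.16470336914062), 56.364620208740234) 37.27995553260257
```

```bash
python3 -m crank '[{"offset":[-0.0646,-0.1454,0],"rotation":[0,0,-0.0273],"grip":0},{"offset":[-0.0646,-0.1454,0],"rotation":[0,0,-0.0273],"grip":0},{"offset":[-0.0646,-0.1454,0],"rotation":[0,0,-0.0273],"grip":0},{"offset":[-0.0646,-0.1454,0],"rotation":[0,0,-0.0273],"grip":0},{"offset":[-0.0646,-0.1454,0],"rotation":[0,0,-0.0273],"grip":0},{"offset":[-0.0646,-0.1454,0],"rotation":[0,0,-0.0273],"grip":0},{"offset":[-0.0646,-0.1454,0],"rotation":[0,0,-0.0273],"grip":0},{"offset":[-0.0646,-0.1454,0],"rotation":[0,0,-0.0273],"grip":0},{"offset":[-0.0646,-0.1454,0],"rotation":[0,0,-0.0273],"grip":0},{"offset":[-0.0646,-0.1454,0],"rotation":[0,0,-0.0273],"grip":0},{"offset":[0,0,0],"rotation":[0,0,0],"grip":0},{"offset":[0,0,0],"rotation":[0,0,0],"grip":0}]' 60
python3 -m crank '[{"offset":[0,0,0],"rotation":[0,0,0],"grip":0},{"offset":[0,0,0],"rotation":[0,0,0],"grip":0},{"offset":[0,0,0],"rotation":[0,0,0],"grip":0}]'
python3 look.py
```

```text
t: 33.7
tool_pos: [498.4, -282.4, 144.1]
tool_rot: [-2.768, -1.478, 0.004]
ft_force: [-0.1, 0.7, -1.8]
opening: 0.404
finger_force: 62.0
t: 34.0
tool_pos: [501.6, -279.4, 146.0]
tool_rot: [-2.765, -1.489, -0.0]
ft_force: [-0.2, -0.7, -0.7]
opening: 0.407
finger_force: 62.0
t 34.0 pos [ 501.6 -279.4  146. ] yaw_y -33.4 z [-0.     0.001 -1.   ] open 0.407 ff 62.0 F [-0.2 -0.7 -0.7] j [ 0.77  0.36 -0.4   1.84  0.17  0.97 -0.28]
([85, 44], 1171, [448.8, -98.0, 28.7, 20.2, 21.2, 26.7]) frac [-0.211  0.727]
([330, 208], 22086, [512.6, -327.1, 13.7, 158.3, 171.1, 56.4]) frac [ 0.044 -0.189]
([278, 276], 1679, [460.2, -341.9, 13.3, 31.0, 54.8, 56.9]) frac [-0.165 -0.249]
([279, 346], 2937, [419.6, -405.6, 13.4, 44.7, 103.3, 56.5]) frac [-0.328 -0.503]
```

View pics/last.png

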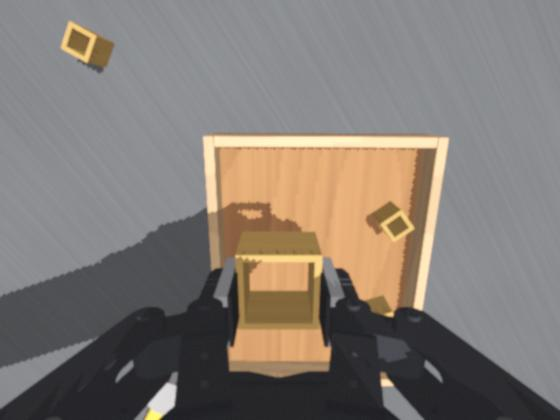

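The large sleeve is held at (280,290) over the free near corner of the tray, with the tray's small one clear at (398,225). I'll lower it.

```bash
python3 -m crank '[{"offset":[0,0,-0.1],"rotation":[0,0,0],"grip":0},{"offset":[0,0,-0.1],"rotation":[0,0,0],"grip":0},{"offset":[0,0,-0.1],"rotation":[0,0,0],"grip":0},{"offset":[0,0,-0.1],"rotation":[0,0,0],"grip":0},{"offset":[0,0,-0.06],"rotation":[0,0,0],"grip":0},{"offset":[0,0,-0.04],"rotation":[0,0,0],"grip":0},{"offset":[0,0,0],"rotation":[0,0,0],"grip":0},{"offset":[0,0,0],"rotation":[0,0,0],"grip":0},{"offset":[0,0,0],"rotation":[0,0,0],"grip":0}]' 60
python3 -m crank '[{"offset":[0,0,0],"rotation":[0,0,0],"grip":0.58},{"offset":[0,0,0],"rotation":[0,0,0],"grip":0.58},{"offset":[0,0,0],"rotation":[0,0,0],"grip":0.58},{"offset":[0,0,0.1],"rotation":[0,0,0],"grip":0.58},{"offset":[0,0,0.15],"rotation":[0,0,0],"grip":0.58},{"offset":[0,0,0.15],"rotation":[0,0,0],"grip":0.58},{"offset":[0,0,0.12],"rotation":[0,0,0],"grip":0.58},{"offset":[0,0,0],"rotation":[0,0,0],"grip":0.58},{"offset":[0,0,0],"rotation":[0,0,0],"grip":0.58}]' 60
python3 look.py
python3 -m crank '[{"offset":[0.112,0.116,0],"rotation":[0,0,0.0826],"grip":0.75},{"offset":[0.112,0.116,0],"rotation":[0,0,0.0826],"grip":0.75},{"offset":[0.112,0.116,0],"rotation":[0,0,0.0826],"grip":0.75},{"offset":[0.112,0.116,0],"rotation":[0,0,0.0826],"grip":0.75},{"offset":[0.112,0.116,0],"rotation":[0,0,0.0826],"grip":0.75},{"offset":[0.112,0.116,0],"rotation":[0,0,0.0826],"grip":0.75},{"offset":[0,0,0],"rotation":[0,0,0],"grip":0.75},{"offset":[0,0,0],"rotation":[0,0,0],"grip":0.75},{"offset":[0,0,0],"rotation":[0,0,0],"grip":0.75},{"offset":[0,0,0],"rotation":[0,0,0],"grip":0.75},{"offset":[0,0,0],"rotation":[0,0,0],"grip":0.75}]'
python3 look.py
```

```text
t: 34.95
tool_pos: [501.7, -281.6, 22.0]
tool_rot: [2.767, 1.485, 0.002]
ft_force: [0.0, -0.6, -0.3]
opening: 0.407
finger_force: 62.4
t: 35.85
tool_pos: [501.3, -281.6, 152.2]
tool_rot: [2.767, 1.484, 0.001]
ft_force: [-0.5, -0.5, -1.4]
opening: 0.583
finger_force: 0.0
t 35.9 pos [ 501.3 -281.6  152.2] yaw_y -33.6 z [ 0.002 -0.001 -1.   ] open 0.583 ff 0.0 F [-0.5 -0.5 -1.4] j [ 0.78  0.36 -0.4   1.84  0.17  0.98 -0.28]
([87, 43], 1106, [448.7, -98.0, 28.8, 20.0, 21.5, 27.9]) frac [-0.206  0.733]
([308, 237], 33744, [496.0, -352.1, 13.9, 218.8, 171.3, 56.3]) frac [-0.017 -0.284]
([153, 413], 223, [245.0, -414.7, 13.6, 27.3, 18.0, 27.8]) frac [-1.021 -0.534]
t: 37.0
tool_pos: [668.0, -109.4, 150.9]
tool_rot: [2.001, 2.422, -0.002]
ft_force: [0.9, -0.8, 0.4]
opening: 0.757
finger_force: 0.0
t 37.0 pos [ 668.  -109.4  150.9] yaw_y 10.9 z [-0.001 -0.001 -1.   ] open 0.757 ff 0.0 F [ 0.9 -0.8  0.4] j [ 0.52  0.58 -0.57  1.57  0.34  1.1   0.05]
([21, 138], 1054, [449.1, -97.9, 28.8, 21.7, 19.6, 27.9]) frac [-0.877  0.044]
([280, 197], 833, [668.9, -105.8, 28.8, 34.8, 34.8, 10.3]) frac [0.003 0.013]
([109, 282], 363, [521.3, -225.2, 12.9, 3.1, 86.4, 56.0]) frac [-0.588 -0.465]
([42, 331], 4260, [445.6, -300.8, 17.5, 155.6, 51.5, 47.9]) frac [-0.891 -0.767]
([205, 356], 105, [624.9, -293.9, 12.2, 2.6, 30.5, 55.7]) frac [-0.173 -0.74 ]
([131, 403], 1324, [573.4, -343.9, 40.3, 19.5, 21.8, 4.4]) frac [-0.379 -0.94 ]
```

```bash
python3 -m crank '[{"offset":[0.003,0.006,-0.12],"rotation":[0,0,0],"grip":0.6},{"offset":[0,0,-0.12],"rotation":[0,0,0],"grip":0.6},{"offset":[0,0,-0.12],"rotation":[0,0,0],"grip":0.6},{"offset":[0,0,-0.12],"rotation":[0,0,0],"grip":0.6},{"offset":[0,0,-0.06],"rotation":[0,0,0],"grip":0.6},{"offset":[0,0,-0.035],"rotation":[0,0,0],"grip":0.6},{"offset":[0,0,0],"rotation":[0,0,0],"grip":0.6},{"offset":[0,0,0],"rotation":[0,0,0],"grip":0},{"offset":[0,0,0],"rotation":[0,0,0],"grip":0},{"offset":[0,0,0],"rotation":[0,0,0],"grip":0},{"offset":[0,0,0],"rotation":[0,0,0],"grip":0},{"offset":[0,0,0],"rotation":[0,0,0],"grip":0}]' 60
python3 -m crank '[{"offset":[0,0,0.14],"rotation":[0,0,0],"grip":0},{"offset":[0,0,0.14],"rotation":[0,0,0],"grip":0},{"offset":[0,0,0.14],"rotation":[0,0,0],"grip":0},{"offset":[0,0,0.14],"rotation":[0,0,0],"grip":0},{"offset":[0,0,0],"rotation":[0,0,0],"grip":0},{"offset":[0,0,0],"rotation":[0,0,0],"grip":0},{"offset":[0,0,0],"rotation":[0,0,0],"grip":0}]' 60
python3 -c "
from h import *
st()"
```

```text
t: 38.25
tool_pos: [671.3, -105.9, 9.5]
tool_rot: [1.996, 2.423, 0.003]
ft_force: [-0.1, -0.0, 5.4]
opening: 0.403
finger_force: 62.7
t: 38.95
tool_pos: [667.9, -106.0, 145.3]
tool_rot: [-1.996, -2.422, 0.004]
ft_force: [-0.6, 0.1, -1.6]
opening: 0.406
finger_force: 62.1
t 39.0 pos [ 667.9 -106.   145.3] yaw_y 11.0 z [-0.004  0.    -1.   ] open 0.406 ff 62.1 F [-0.6  0.1 -1.6] j [ 0.51  0.58 -0.57  1.57  0.34  1.09  0.05]
```

```bash
python3 -m crank '[{"offset":[-0.1046,-0.1224,0],"rotation":[0,0,-0.0551],"grip":0},{"offset":[-0.1046,-0.1224,0],"rotation":[0,0,-0.0551],"grip":0},{"offset":[-0.1046,-0.1224,0],"rotation":[0,0,-0.0551],"grip":0},{"offset":[-0.1046,-0.1224,0],"rotation":[0,0,-0.0551],"grip":0},{"offset":[-0.1046,-0.1224,0],"rotation":[0,0,-0.0551],"grip":0},{"offset":[-0.1046,-0.1224,0],"rotation":[0,0,-0.0551],"grip":0},{"offset":[-0.1046,-0.1224,0],"rotation":[0,0,-0.0551],"grip":0},{"offset":[-0.1046,-0.1224,0],"rotation":[0,0,-0.0551],"grip":0},{"offset":[-0.1046,-0.1224,0],"rotation":[0,0,-0.0551],"grip":0},{"offset":[0,0,0],"rotation":[0,0,0],"grip":0},{"offset":[0,0,0],"rotation":[0,0,0],"grip":0},{"offset":[0,0,0],"rotation":[0,0,0],"grip":0}]' 60
python3 -m crank '[{"offset":[0,0,0],"rotation":[0,0,0],"grip":0},{"offset":[0,0,0],"rotation":[0,0,0],"grip":0}]'
python3 look.py
```

```text
t: 40.15
tool_pos: [434.5, -379.2, 146.2]
tool_rot: [-2.764, -1.486, -0.0]
ft_force: [1.2, 0.6, -0.8]
opening: 0.404
finger_force: 61.9
t: 40.35
tool_pos: [435.5, -379.5, 147.3]
tool_rot: [-2.765, -1.489, -0.001]
ft_force: [0.6, 1.1, -1.2]
opening: 0.409
finger_force: 61.9
t 40.4 pos [ 435.5 -379.5  147.3] yaw_y -33.4 z [ 0.     0.001 -1.   ] open 0.409 ff 61.9 F [ 0.6  1.1 -1.2] j [ 0.96  0.37 -0.37  1.83  0.16  0.97 -0.06]
([323, 119], 50705, [492.9, -356.7, 17.7, 204.7, 170.9, 56.4]) frac [0.231 0.093]
([125, 370], 119, [198.5, -445.4, 13.6, 32.9, 6.2, 10.4]) frac [-0.947 -0.262]
```

View pics/last.png

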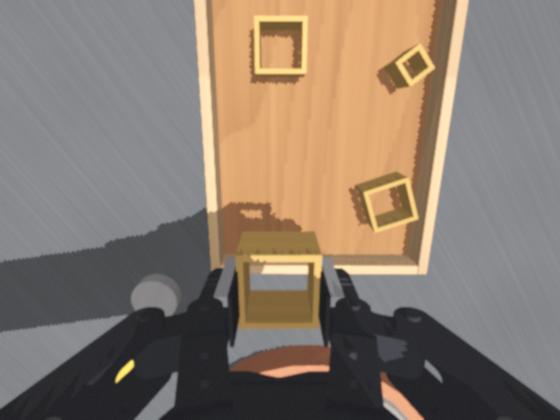

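The first large stands at (280,45), the tray's own two at (415,65) and (390,203), and the held large is above the free corner. I'll lower it, then go for the small one.

```bash
python3 -m crank '[{"offset":[0,0,-0.1],"rotation":[0,0,0],"grip":0},{"offset":[0,0,-0.1],"rotation":[0,0,0],"grip":0},{"offset":[0,0,-0.1],"rotation":[0,0,0],"grip":0},{"offset":[0,0,-0.1],"rotation":[0,0,0],"grip":0},{"offset":[0,0,-0.06],"rotation":[0,0,0],"grip":0},{"offset":[0,0,-0.04],"rotation":[0,0,0],"grip":0},{"offset":[0,0,0],"rotation":[0,0,0],"grip":0},{"offset":[0,0,0],"rotation":[0,0,0],"grip":0},{"offset":[0,0,0],"rotation":[0,0,0],"grip":0}]' 60
python3 -m crank '[{"offset":[0,0,0],"rotation":[0,0,0],"grip":0.58},{"offset":[0,0,0],"rotation":[0,0,0],"grip":0.58},{"offset":[0,0,0],"rotation":[0,0,0],"grip":0.58},{"offset":[0,0,0.1],"rotation":[0,0,0],"grip":0.58},{"offset":[0,0,0.15],"rotation":[0,0,0],"grip":0.58},{"offset":[0,0,0.15],"rotation":[0,0,0],"grip":0.58},{"offset":[0,0,0.12],"rotation":[0,0,0],"grip":0.58},{"offset":[0,0,0],"rotation":[0,0,0],"grip":0.58}]' 60
python3 -m crank '[{"offset":[0.0072,0.1415,0],"rotation":[0,0,0.0852],"grip":0.55},{"offset":[0.0072,0.1415,0],"rotation":[0,0,0.0852],"grip":0.55},{"offset":[0.0072,0.1415,0],"rotation":[0,0,0.0852],"grip":0.55},{"offset":[0.0072,0.1415,0],"rotation":[0,0,0.0852],"grip":0.55},{"offset":[0.0072,0.1415,0],"rotation":[0,0,0.0852],"grip":0.55},{"offset":[0.0072,0.1415,0],"rotation":[0,0,0.0852],"grip":0.55},{"offset":[0.0072,0.1415,0],"rotation":[0,0,0.0852],"grip":0.55},{"offset":[0.0072,0.1415,0],"rotation":[0,0,0.0852],"grip":0.55},{"offset":[0,0,0],"rotation":[0,0,0],"grip":0.55},{"offset":[0,0,0],"rotation":[0,0,0],"grip":0.55},{"offset":[0,0,0],"rotation":[0,0,0],"grip":0.55},{"offset":[0,0,0],"rotation":[0,0,0],"grip":0.55}]'
python3 look.py
```

```text
t: 41.3
tool_pos: [435.1, -381.7, 23.3]
tool_rot: [2.767, 1.484, 0.001]
ft_force: [0.3, 0.6, -0.7]
opening: 0.404
finger_force: 62.3
t: 42.1
tool_pos: [437.8, -383.7, 158.4]
tool_rot: [2.759, 1.48, 0.006]
ft_force: [1.1, -0.8, -0.1]
opening: 0.58
finger_force: 0.0
t: 43.3
tool_pos: [448.4, -99.8, 152.2]
tool_rot: [-1.628, -2.686, 0.001]
ft_force: [-0.4, -0.7, -0.6]
opening: 0.55
finger_force: 0.0
t 43.3 pos [448.4 -99.8 152.2] yaw_y 27.6 z [-0.001 -0.    -1.   ] open 0.550 ff 0.0 F [-0.4 -0.7 -0.6] j [ 0.8   0.18 -0.71  2.09  0.15  0.92  0.48]
([280, 196], 350, [447.5, -97.0, 28.7, 17.8, 17.6, 27.4]) frac [-0.004  0.011]
([269, 324], 230, [516.6, -227.2, 11.6, 41.9, 109.9, 81.5]) frac [ 0.272 -0.51 ]
([251, 356], 2171, [493.8, -267.3, 29.8, 38.7, 18.7, 20.0]) frac [ 0.181 -0.671]
([150, 401], 1163, [424.3, -367.9, 36.8, 35.1, 15.1, 29.0]) frac [-0.097 -1.073]
```

```bash
python3 -m crank '[{"offset":[-0.002,0.005,-0.12],"rotation":[0,0,0],"grip":0.55},{"offset":[0,0,-0.12],"rotation":[0,0,0],"grip":0.55},{"offset":[0,0,-0.12],"rotation":[0,0,0],"grip":0.55},{"offset":[0,0,-0.12],"rotation":[0,0,0],"grip":0.55},{"offset":[0,0,-0.07],"rotation":[0,0,0],"grip":0.55},{"offset":[0,0,-0.035],"rotation":[0,0,0],"grip":0.55},{"offset":[0,0,0],"rotation":[0,0,0],"grip":0.55},{"offset":[0,0,0],"rotation":[0,0,0],"grip":0},{"offset":[0,0,0],"rotation":[0,0,0],"grip":0},{"offset":[0,0,0],"rotation":[0,0,0],"grip":0},{"offset":[0,0,0],"rotation":[0,0,0],"grip":0},{"offset":[0,0,0],"rotation":[0,0,0],"grip":0}]' 60
python3 -m crank '[{"offset":[0,0,0.14],"rotation":[0,0,0],"grip":0},{"offset":[0,0,0.14],"rotation":[0,0,0],"grip":0},{"offset":[0,0,0.14],"rotation":[0,0,0],"grip":0},{"offset":[0,0,0.14],"rotation":[0,0,0],"grip":0},{"offset":[0,0,0],"rotation":[0,0,0],"grip":0},{"offset":[0,0,0],"rotation":[0,0,0],"grip":0},{"offset":[0,0,0],"rotation":[0,0,0],"grip":0}]' 60
python3 -c "
from h import *
st()"
```

```text
t: 44.55
tool_pos: [449.7, -97.3, 7.6]
tool_rot: [1.623, 2.687, 0.001]
ft_force: [-0.4, -1.1, 6.5]
opening: 0.22
finger_force: 60.8
t: 45.25
tool_pos: [446.7, -96.9, 145.0]
tool_rot: [-1.623, -2.687, 0.002]
ft_force: [-0.6, -0.3, -1.1]
opening: 0.217
finger_force: 60.0
t 45.2 pos [446.7 -96.9 145. ] yaw_y 27.7 z [-0.003  0.    -1.   ] open 0.217 ff 60.0 F [-0.6 -0.3 -1.1] j [ 0.81  0.19 -0.73  2.09  0.16  0.91  0.47]
```

```bash
python3 -m crank '[{"offset":[0.0095,-0.117,0],"rotation":[0,0,-0.0852],"grip":0},{"offset":[0.0095,-0.117,0],"rotation":[0,0,-0.0852],"grip":0},{"offset":[0.0095,-0.117,0],"rotation":[0,0,-0.0852],"grip":0},{"offset":[0.0095,-0.117,0],"rotation":[0,0,-0.0852],"grip":0},{"offset":[0.0095,-0.117,0],"rotation":[0,0,-0.0852],"grip":0},{"offset":[0.0095,-0.117,0],"rotation":[0,0,-0.0852],"grip":0},{"offset":[0.0095,-0.117,0],"rotation":[0,0,-0.0852],"grip":0},{"offset":[0.0095,-0.117,0],"rotation":[0,0,-0.0852],"grip":0},{"offset":[0,0,0],"rotation":[0,0,0],"grip":0},{"offset":[0,0,0],"rotation":[0,0,0],"grip":0},{"offset":[0,0,0],"rotation":[0,0,0],"grip":0},{"offset":[0,0,0],"rotation":[0,0,0],"grip":0}]' 60
python3 look.py
```

```text
t: 46.45
tool_pos: [467.1, -328.9, 145.5]
tool_rot: [-2.765, -1.488, 0.001]
ft_force: [-0.3, -0.3, -0.9]
opening: 0.223
finger_force: 60.0
t 46.5 pos [ 467.1 -328.9  145.5] yaw_y -33.4 z [-0.001  0.002 -1.   ] open 0.223 ff 60.0 F [-0.3 -0.3 -0.9] j [ 0.89  0.36 -0.42  1.85  0.18  0.97 -0.18]
([327, 168], 42670, [505.3, -338.2, 21.3, 191.0, 170.2, 56.4]) frac [ 0.152 -0.036]
```

View pics/last.png

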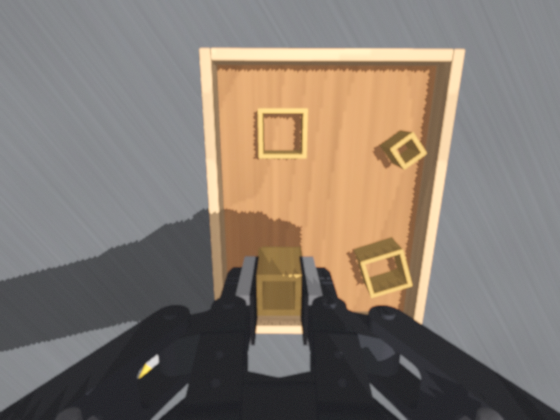

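The small sleeve is held at (280,285) and the space below it is free. I'll lower it, release, back away and look from all cameras.

```bash
python3 -m crank '[{"offset":[0,0,-0.1],"rotation":[0,0,0],"grip":0},{"offset":[0,0,-0.1],"rotation":[0,0,0],"grip":0},{"offset":[0,0,-0.1],"rotation":[0,0,0],"grip":0},{"offset":[0,0,-0.1],"rotation":[0,0,0],"grip":0},{"offset":[0,0,-0.06],"rotation":[0,0,0],"grip":0},{"offset":[0,0,-0.04],"rotation":[0,0,0],"grip":0},{"offset":[0,0,0],"rotation":[0,0,0],"grip":0},{"offset":[0,0,0],"rotation":[0,0,0],"grip":0},{"offset":[0,0,0],"rotation":[0,0,0],"grip":0}]' 60
python3 -m crank '[{"offset":[0,0,0],"rotation":[0,0,0],"grip":0.45},{"offset":[0,0,0],"rotation":[0,0,0],"grip":0.45},{"offset":[0,0,0],"rotation":[0,0,0],"grip":0.45},{"offset":[0,0,0.1],"rotation":[0,0,0],"grip":0.45},{"offset":[0,0,0.15],"rotation":[0,0,0],"grip":0.45},{"offset":[0,0,0.15],"rotation":[0,0,0],"grip":0.45},{"offset":[0,0.1,0.15],"rotation":[0,0,0],"grip":0.45},{"offset":[0,0.1,0.15],"rotation":[0,0,0],"grip":0.45},{"offset":[0,0.1,0.15],"rotation":[0,0,0],"grip":0.45},{"offset":[0,0,0],"rotation":[0,0,0],"grip":0.45},{"offset":[0,0,0],"rotation":[0,0,0],"grip":0.45},{"offset":[0,0,0],"rotation":[0,0,0],"grip":0.45}]' 60
python3 - <<'E'
from h import *
st(); s,_,_=snap("side"); w,_,_=snap("wrist"); cv2.imwrite("pics/fin.png",np.hstack([cv2.resize(s[140:400,80:440],(400,289)),cv2.resize(w,(385,289))]))
E
```

```text
t: 47.4
tool_pos: [467.9, -331.3, 22.1]
tool_rot: [2.767, 1.484, 0.001]
ft_force: [-0.0, 0.4, -0.2]
opening: 0.217
finger_force: 60.1
t: 48.6
tool_pos: [465.8, -256.7, 232.5]
tool_rot: [-2.768, -1.482, 0.003]
ft_force: [0.2, -0.0, -0.4]
opening: 0.451
finger_force: 0.0
t 48.6 pos [ 465.8 -256.7  232.5] yaw_y -33.7 z [-0.002  0.    -1.   ] open 0.451 ff 0.0 F [ 0.2 -0.  -0.4] j [ 0.86  0.2  -0.48  1.86  0.1   1.11 -0.25]
```

View pics/fin.png

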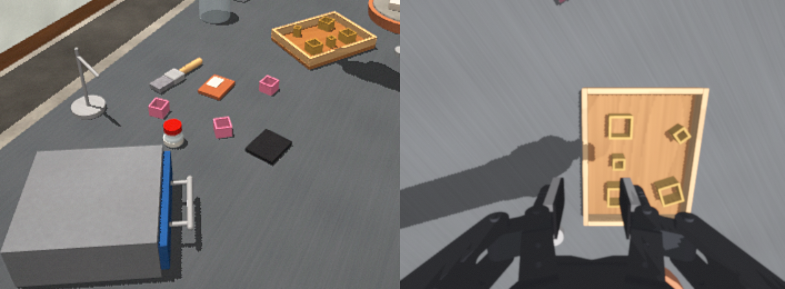

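The drawer is shut with its blue front at (167,205). The tray holds five sleeves, no brass is left on the bench, and the jar (173,133) and brush (178,75) are where they were. I'll hand in.

```bash
python3 -c "
from plant import r
print(r.sign_off())"
```

```text
the job is handed in; nothing more can be done
None
```

The job is handed in: all three medium sleeves are in the shut drawer, the loose small one and two large ones are in the tray with the original two, and the jar and brush are where they were; no verdict came back.

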